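# Nest and pin a batch of aluminium angles on the V saddle

## Task

The last job's red angle is still pinned on the V saddle: draw out the blue-headed pin and stand it in its wooden parking block, then put the red angle into the grey scrap tray. Nest all the bare aluminium angles that lie about on the saddle, one over the other, ridge up, with legs and ends in line and the holes aligned, and then pass the pin down through the whole stack until its tip rests on the bottom of the saddle's bore. Let go of everything and leave the other things on the saw where they are.

Things in the scene. Friction and masses are not known exactly. Their poses are not given: they have to be found in the camera images.
- saddle: fixed V saddle: grey base plate 120x80x12 mm, on it a dark steel roof-shaped ridge 90 mm long, 40 wide, flanks at 45 degrees, ridge 70 mm above the underside; 14 mm square upright bore in mid-ridge, down to the plate. An angle on it has its lower edges 42 mm above the table. Origin: centre of the underside; x along the ridge, z up
- saddle_ridge (a point): middle of the saddle's ridge line, at the mouth of its bore (a bare saddle's highest point, z 70 mm)
- saddle_floor (a point): centre of the floor of the saddle's bore, 58 mm below the ridge: the pin's tip rests here
- block: fixed wooden parking block for the pin, 50x50 mm and 52 mm high; in the middle of its top a round 13 mm hole, 42 mm deep, with a 3 mm chamfer. Origin: centre of its underside
- block_floor (a point): centre of the floor of the parking block's hole (10 mm above the table); the pin's tip rests here when parked
- tray: fixed grey shallow scrap tray, 150x150 mm, rim 20 mm high, walls and floor 4 mm. Origin: centre of its underside
- red_mid (a point): red-painted angle section, same shape and size as the bare aluminium ones; at the start it sits on the saddle with the pin through it. Point at its centre, 20 mm above its lower edges and on its middle plane; x along its ridge, z up through the ridge
- pin_tip (a point): lower end of the pin (z axis runs up the pin). The pin is a steel rod 10 mm thick with a tapered tip, 150 mm long in all, its top 28 mm being a blue round head 16 mm across
- pin_head (a point): middle of the pin's blue head, 136 mm above its tip and 14 mm below its top; pinch it here from above
- angle_a_mid (a point): bare aluminium angle lying ridge up like a roof, 90 mm long, 56 wide, 40 high; flanks at 45 degrees, wall 12 mm measured vertically, so outer side faces 12 mm high stand upright along both lower edges (pinch these, 56 mm apart, at mid-length); 16 mm square hole through mid-ridge. Nested, each sits 12 mm above the last. Point 20 mm above its lower edges; x along the ridge (both ways equal). May be absent
- angle_b_mid (a point): another aluminium angle section like angle_a; may be absent
- angle_c_mid (a point): another aluminium angle section like angle_a; may be absent
- angle_d_mid (a point): another aluminium angle section like angle_a; may be absent
- foam_chip: bystander: small green foam offcut, 46x44x18 mm, lying among the task's things on the right

How it is judged (in metres and radians):
On the way, in this order (a step that is already met when the one before it is completed fails the run):
1. the pin is drawn and stands in the parking block (distance between pin_tip and block_floor below 0.008 m and angle between pin_tip's own z axis and vertical below 0.15 rad), for 0.2 s.
2. the red angle lies in the scrap tray (x of red_mid in the frame of tray between -0.06 and 0.06 m and y of red_mid in the frame of tray between -0.06 and 0.06 m and height (world z) of red_mid below 0.04 m), for 0.2 s.
3. all the aluminium angles present are nested on the saddle (x of angle_a_mid in the frame of saddle between -0.006 and 0.006 m and y of angle_a_mid in the frame of saddle between -0.003 and 0.003 m and z of angle_a_mid in the frame of saddle between 0.058 and 0.102 m and angle between the x axis of each of angle_a_mid, angle_b_mid, angle_c_mid, angle_d_mid and the x axis of saddle, either way round below 0.08 rad and angle between each of angle_a_mid, angle_b_mid, angle_c_mid, angle_d_mid's own z axis and vertical below 0.06 rad and x of angle_b_mid in the frame of saddle between -0.006 and 0.006 m and y of angle_b_mid in the frame of saddle between -0.003 and 0.003 m and z of angle_b_mid in the frame of saddle between 0.058 and 0.102 m and x of angle_c_mid in the frame of saddle between -0.006 and 0.006 m and y of angle_c_mid in the frame of saddle between -0.003 and 0.003 m and z of angle_c_mid in the frame of saddle between 0.058 and 0.102 m and x of angle_d_mid in the frame of saddle between -0.006 and 0.006 m and y of angle_d_mid in the frame of saddle between -0.003 and 0.003 m and z of angle_d_mid in the frame of saddle between 0.058 and 0.102 m), for 0.2 s.
4. the pin is through the whole stack, its tip on the floor of the bore (all of step 3 and distance between pin_tip and saddle_floor below 0.006 m and angle between pin_tip's own z axis and vertical below 0.1 rad), for 0.2 s.
At the end, for the whole second after the job is handed in: Angles nested on the saddle (centre within 6 mm along, 3 mm across; turned < 0.08, tilted < 0.06 rad), pin tip within 6 mm of the bore floor's centre, leaning < 0.1 rad, red angle in the tray (centre within 60 mm of its centre in x and y, below 40 mm), all at rest (all of step 2 and all of step 4 and linear speed of each of angle_a, angle_b, angle_c, angle_d, pin, red below 0.02 m/s); the robot touches nothing.
It fails at once if a bystander is pushed more than 5 cm (distance of foam_chip from where it was at the start of the episode above 0.05 m).
Of angle_a, angle_b, angle_c, angle_d only 3 to 4 are there at a start; the rules pass over those that are not, and their reading is None.
At some moment in a run one of angle_a, angle_b, angle_c, angle_d may be knocked a few centimetres aside while the robot is not near it.
It also fails if it takes over 210 s, if anything falls off the work surface, if the arm or the gripper's body presses on something with over 40 N, if the wrist force passes 120 N, or if a joint passes its speed limit or range.

## Robot

A 6-joint arm with a two-finger parallel gripper is mounted at the origin on the work surface; the furniture and walls round the work are solid. World frame = base frame: x ahead of the robot, y to its left, z up, the work surface at z = 0. Lengths are in mm, angles in degrees, forces in N, time in s.
With the tool pointing down it reaches from about 300 to 850 mm from the base axis. Payload 4.2 kg.
Tool frame: the origin (TCP) lies at the very end of the fingers, on their centre line; the grasp point (between the pads) lies 19 mm behind it; x points along the fingers, z is the direction in which the jaws open and shut, and the axes are right-handed (so a half turn about x gives the same grasp; the last joint's range is limited). The gripper opens to 91 mm and grips with 3 to 60 N. Pads are 32 mm wide; open, the fingers measure 118 mm over their backs; the gripper's body (76 mm by 178 mm) begins 60 mm behind the grasp point.
Start: joints at [-78.037, 18.312, 89.639, -0, 72.044, -1.146], TCP at [130.417, -560.031, 213.976] pointing down, gripper open.
Joint ranges: [-177.97, 177.97], [-48.28, 115.42], [12.27, 149.76], [-77.06, 257.06], [2.81, 150.46], [-146.56, 146.56]. Speed limits (degrees/s): [147.25, 147.25, 180, 180, 180, 180].

## Interface

Orientations are given as [roll, pitch, yaw] about the fixed x, y, z axes, in that order (R = Rz(yaw) Ry(pitch) Rx(roll)).
In Python, from workcell import state, grab_frame, camera_info, env, search_frame, place_of gives the robot as it stands.
- The arm moves only by the tool drive_tool, never from a script. Its argument "plan" is a list of rows, each a list of 7 numbers: the turn, a rotation vector about the world's x, y, z in degrees, then the shift along the world's x, y, z in mm, then the finger opening in mm, from 0 to 91.2. In form: [[wx, wy, wz, dx, dy, dz, jaw], ...]. A call has 1 to 10 rows; each row is the pose to reach, as a shift and turn from the pose measured when the call began; what a row does not reach only later rows make up. A row lasts 1/8 s, in which the tool goes at most 62.5 mm and 10.7 degrees, less where a joint would pass 70% of its speed; a pose out of reach is approached as far as the arm can. A call with a gripper value outside its range is refused whole. The fingers move at their own pace and stop on an object; "grip_force" is the grip in N (left out, the last holds). Time passes only in rows, so rows that repeat a pose let the fingers close. It gives the time, the measured TCP pose, the force and the opening at its end, in the units of the state.
- state(): the state, without advancing time (a new reading comes with each control period).
- grab_frame(name): name is "side" or "top" or "wrist"; returns the picture (420x560x3 uint8, red, green, blue); there is no depth.
- camera_info(name): a dict with "intrinsics" (3x3 intrinsics, pixels), "origin" and "orientation" of the camera in the world; the wrist camera has in their place "hand_eye" (4x4, takes a point from camera to tool coordinates, whose origin is the TCP and whose axes are the tool frame's). Camera axes: x right, y down, z forward; pixel columns grow to the right and rows downward; lengths in mm; the calibration is good to about 2 mm. A picture is of the moment at which its call begins: read the wrist's pose just before it. camera_info takes no time and is no camera call.
- env.job_done(): hands the job in, once; it reports no verdict.
Trained networks look in the newest picture that a camera, given by its name, has taken for a name from the list of things; names that differ only in an ending like _2 or _b are one class to them, and where a whole thing is asked for, a point or a joint stands for the part that bears it (a point fixed in the world has none). Each returns a list of dicts, best first, with "p" (0 to 1); they miss things now and then, are a little off and sometimes report something else, mostly with a low value. They report only what shows in the picture. A call takes as long as a camera call.
- search_frame(camera, label): "rect" ([left, top, right, bottom] as shares, 0 to 1, of the picture: columns of its width, rows of its height, round what is visible of it).
- place_of(camera, label): "location" ([column, row] as shares, 0 to 1, of the picture: columns of its width, rows of its height: a listed point, or the origin of a listed thing).
The state is a dict: "time_s": time; "qpos": joint angles; "qvel": joint speeds; "effort": joint torques, N m; "ee_pos": TCP position; "ee_rot": TCP orientation; "force": force on the tool from outside, world axes, zero at the start; "torque": the same for the moment, N m; "gripper_width": finger opening in mm.
Only numpy, scipy, OpenCV 4.12 (cv2) and the standard library are available. Lean on these libraries where they do the work, as an engineer would, in place of code of your own. Each camera call takes 0.05 s, during which the arm holds its last target. There are 200 camera calls.

## Working session

There is one attempt and no reset: what is moved stays moved. The work goes in short steps, Python scripts to look and compute and a tool call to move; the robot and the scene stay as the last step left them, time stands still between calls to the robot, and variables do not carry over. Pictures are saved under pics/ and viewed, about 12 in all and at most 16, crops included, and the job is handed in when it is done.

Besides the shell and the picture viewer there is one more tool, called after "Request:" by a JSON object that holds its "name" and its "arguments". drive_tool: Moves the arm, as the interface text tells. Its arguments: {"type":"object","properties":{"plan":{"type":"array"},"grip_force":{"type":"number"}},"required":["plan"]}

```bash
mkdir -p pics; ls; cat > h.py <<'E'
import numpy as np, cv2
from workcell import state, grab_frame, camera_info, env, search_frame, place_of
from scipy.spatial.transform import Rotation as R
def save(n,f,crop=None,s=1):
    im=grab_frame(n)[:,:,::-1].copy()
    if crop: im=im[crop[1]:crop[3],crop[0]:crop[2]]
    if s!=1: im=cv2.resize(im,None,fx=s,fy=s,interpolation=cv2.INTER_CUBIC)
    cv2.imwrite('pics/'+f,im)
def rot(o):
    o=np.array(o,float)
    return o if o.shape==(3,3) else (R.from_euler('xyz',o,degrees=True).as_matrix() if o.size==3 else R.from_quat(o).as_matrix())
def cam(n,st=None):
    c=camera_info(n);K=np.array(c['intrinsics'])
    if 'hand_eye' in c:
        st=st or state();H=np.array(c['hand_eye']);Rt=rot(st['ee_rot'])
        return K,Rt@H[:3,3]+np.array(st['ee_pos']),Rt@H[:3,:3]
    return K,np.array(c['origin']),rot(c['orientation'])
def at(n,uv,z,C=None):
    K,o,M=C or cam(n); d=M@np.linalg.solve(K,[uv[0],uv[1],1]); return o+d*(z-o[2])/d[2]
def pix(n,p,C=None):
    K,o,M=C or cam(n); q=K@(M.T@(np.array(p)-o)); return q[:2]/q[2]
E
python3 - <<'E'
from h import *
print(state())
for n in('side','top','wrist'): print(n,camera_info(n))
save('top','top0.png');save('side','side0.png')
Z=dict(saddle=0,saddle_ridge=70,block=0,tray=0,red_mid=62,pin_head=148,pin_tip=12,angle_a_mid=20,foam_chip=9)
for l,z in Z.items():
  for c in('top','side'):
    for d in place_of(c,l)[:7]:
        uv=np.array(d['location'])*[560,420]; print(c,l,round(d['p'],2),uv.round(),at(c,uv,z).round())
E
```

```text
pics
{'time_s': 0.0, 'qpos': array([-7.80375355e+01,  1.83508444e+01,  8.97054579e+01, -2.99945576e-04,
        7.20448006e+01, -1.14630189e+00]), 'qvel': array([-0.01528255,  0.06370009,  0.05946482,  0.11296305,  0.01979064,
        0.04641248]), 'effort': array([ 4.06133331e-03, -4.12456441e+01, -2.31970203e+01,  7.28143123e-02,
        4.56315349e-02, -1.39089866e-04]), 'ee_pos': array([ 130.30084138, -559.52320568,  213.13470242]), 'ee_rot': array([179.01530802,  89.8988967 , 102.12416717]), 'force': array([0.42239518, 0.04756287, 0.65375112]), 'torque': array([-0.02873325, -0.04035338, -0.01638852]), 'gripper_width': 91.11301218459401}
side {'intrinsics': array([[433.82784448,   0.        , 281.63582789],
       [  0.        , 433.82784448, 202.25037156],
       [  0.        ,   0.        ,   1.        ]]), 'origin': array([ 532.75390215, -671.204345  ,  653.29038745]), 'orientation': array([-128.65690582,    0.47572753,   -0.99657611])}
top {'intrinsics': array([[468.77920388,   0.        , 276.08935753],
       [  0.        , 468.77920388, 202.97810453],
       [  0.        ,
[... 906 characters left out ...]
. 172.] [ 639. -112.   -0.]
side block 0.67 [331. 284.] [ 633. -113.    0.]
top tray 0.84 [267. 248.] [434.  20.   0.]
top tray 0.15 [262. 175.] [630.  36.   0.]
side tray 0.78 [235. 240.] [439.  17.   0.]
top red_mid 0.75 [265. 177.] [609.  26.  62.]
side red_mid 0.75 [320. 212.] [622.  34.  62.]
side red_mid 0.27 [319. 237.] [614. -43.  62.]
top pin_head 0.51 [377. 176.] [ 590. -240.  148.]
top pin_head 0.38 [265. 163.] [621.  24. 148.]
side pin_head 0.58 [320. 177.] [619.  38. 148.]
top angle_a_mid 0.87 [376. 177.] [ 622. -264.   20.]
side angle_a_mid 0.94 [335. 349.] [ 622. -268.   20.]
top foam_chip 0.65 [340. 213.] [ 526. -169.    9.]
side foam_chip 0.79 [274. 315.] [ 521. -190.    9.]
```

View pics/top0.png

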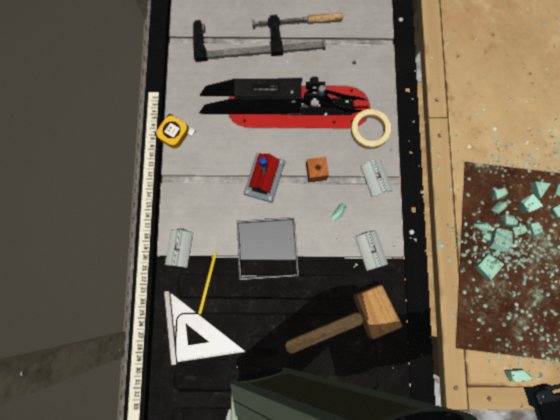

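View pics/side0.png

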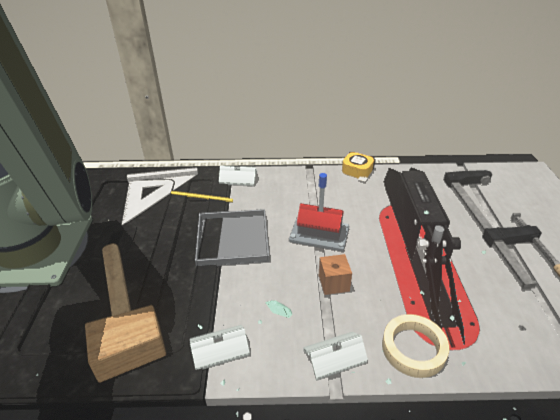

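Top view: the red angle and blue pin are at (264,175), the block at (317,170) and the tray at (267,248). Three bare angles lie at (376,177), (371,250) and (180,247), with the foam at (340,212).

```bash
python3 - <<'E'
from h import *
M=rot(state()['ee_rot']);print(M.round(2))
C=cam('top')
# angle centres from red-free detections, by silhouette orientation
im=cv2.imread('pics/top0.png');hsv=cv2.cvtColor(im,cv2.COLOR_BGR2HSV)
for n,(u,v) in dict(a=(376,177),b=(371,250),c=(180,247)).items():
    print(n,at('top',(u,v),25,C).round())
for l in('angle_a','saddle'):
  for d in search_frame('top',l): print(l,d)
m=((hsv[:,:,0]<8)|(hsv[:,:,0]>172))&(hsv[:,:,1]>150)
m[:150]=0;m[200:]=0
p=np.argwhere(m)[:,::-1].astype(np.float32);r=cv2.minAreaRect(p);print(r)
b=cv2.boxPoints(r);print([at('top',x,50,C).round() for x in b])
E
```

```text
[[-0.    0.97  0.23]
 [-0.    0.23 -0.97]
 [-1.   -0.    0.  ]]
a [ 620. -264.   25.]
b [ 428. -244.   25.]
c [433. 241.  25.]Traceback (most recent call last):
  File "<stdin>", line 9, in <module>
ValueError: it knows: angle_a_mid, angle_b_mid, angle_c_mid, angle_d_mid, block, block_floor, foam_chip, pin_head, pin_tip, red_mid, saddle, saddle_floor, saddle_ridge, tray
```

Request:
{"name": "drive_tool", "arguments": {"plan": [[0, 0, 0, 0, 0, 100, 91], [0, 0, 0, 40, 40, 120, 91], [0, 0, -5, 80, 90, 120, 91], [0, 0, -10, 120, 135, 120, 91], [0, 0, -15, 160, 180, 120, 91], [0, 0, -20, 200, 225, 120, 91], [0, 0, -26, 240, 270, 120, 91], [0, 0, -26, 280, 315, 120, 91], [0, 0, -26, 320, 360, 120, 91], [0, 0, -26, 350, 400, 120, 91]]}}

```text
time_s: 2.25
ee_pos: [481.7, -158.0, 334.0]
ee_rot: [75.0, 90.0, -27.8]
force: [0.3, -0.0, -0.1]
gripper_width: 91.1
```

Request:
{"name": "drive_tool", "arguments": {"plan": [[0, 0, 0, 35, 45, 0, 91], [0, 0, 0, 70, 90, 0, 91], [0, 0, 0, 105, 135, 0, 91], [0, 0, 0, 135, 180, 0, 91], [0, 0, 0, 135, 200, 0, 91], [0, 0, 0, 135, 200, 0, 91], [0, 0, 0, 135, 200, 0, 91]]}}

```text
time_s: 3.12
ee_pos: [616.1, 40.7, 334.5]
ee_rot: [45.4, 89.9, -57.5]
force: [-0.2, -0.0, 0.1]
gripper_width: 90.8
```

```bash
cat >> h.py <<'E'
def look(f,labels,crop=None,s=1):
    st=state();C=cam('wrist',st);save('wrist',f,crop,s)
    M=C[2];J=rot(st['ee_rot'])[:,2]
    print('t',round(st['time_s'],1),'tcp',np.round(st['ee_pos'],1),'jaw',round(np.degrees(np.arctan2(J[1],J[0])),1),'tilt',np.round(rot(st['ee_rot'])[:,0],3))
    for l,z in labels:
        for d in place_of('wrist',l)[:5]:
            uv=np.array(d['location'])*[560,420]; print(l,round(d['p'],2),uv.round(),at('wrist',uv,z,C).round(1))
    return C,st
E
python3 - <<'E'
from h import *
C,st=look('w1.png',[('pin_head',148),('red_mid',62),('saddle',0),('saddle_ridge',70),('block',0),('block_floor',10),('tray',0)])
np.savez('w1.npz',*C)
E
```

```text
t 3.1 tcp [616.1  40.7 334.5] jaw -102.9 tilt [ 0.001 -0.001 -1.   ]
pin_head 0.88 [286. 176.] [626.2  35.1 148. ]
red_mid 0.73 [290. 169.] [616.4  31.6  62. ]
red_mid 0.61 [445. 189.] [ 551.1 -146.5   62. ]
saddle 0.91 [291. 154.] [624.7  28.2   0. ]
saddle_ridge 0.82 [291. 166.] [621.2  29.9  70. ]
saddle_ridge 0.54 [524. 101.] [ 634.7 -239.6   70. ]
block 0.71 [393. 120.] [ 639.  -113.1    0. ]
block_floor 0.85 [394. 124.] [ 634.9 -110.9   10. ]
block_floor 0.68 [527. 102.] [ 624.7 -278.1   10. ]
tray 0.97 [324. 275.] [439.3  19.    0. ]
```

View pics/w1.png

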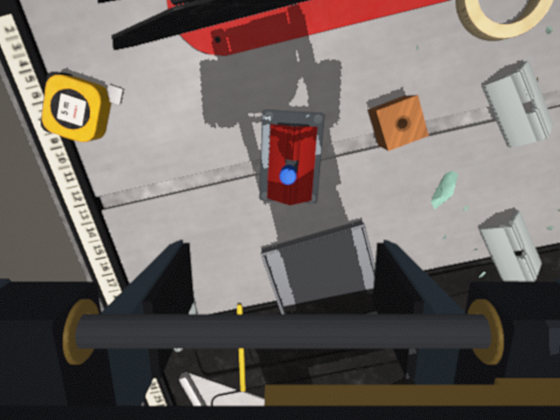

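```bash
python3 - <<'E'
import cv2
im=cv2.imread('pics/w1.png')
cv2.imwrite('pics/w1c.png',cv2.resize(im[90:215,245:440],None,fx=4,fy=4,interpolation=cv2.INTER_CUBIC))
E
```

```text
(no output)
```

View pics/w1c.png

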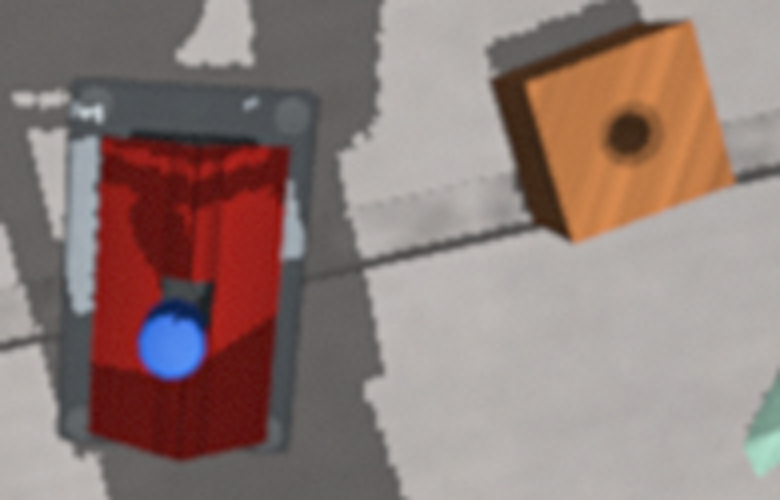

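The close crop shows the saddle plate corners, the red ridge, the blue head at crop (172,342) and the block's hole at crop (632,133).

```bash
python3 - <<'E'
from h import *
d=np.load('w1.npz');C=tuple(d[k] for k in d)
f=lambda p,z:at('wrist',np.array(p)/4+[245,90],z,C)
P=[f(p,12) for p in((73,78),(320,92),(285,450),(58,436))]
print('plate',np.round(P,1),np.mean(P,0))
ang=lambda a,b:np.degrees(np.arctan2(*(a-b)[[1,0]]))
print(ang(P[0],P[3]),ang(P[1],P[2]),np.linalg.norm(P[0]-P[3]),np.linalg.norm(P[0]-P[1]))
a,b=f((197,145),82),f((181,460),82);print('ridge',a,b,(a+b)/2,ang(a,b),np.linalg.norm(a-b))
print('head top',f((172,342),162))
B=[f(p,52) for p in((525,83),(692,20),(735,183),(575,242))];print('block',np.mean(B,0),f((632,133),52),ang(B[1],B[2]),np.linalg.norm(B[0]-B[1]))
for u in((447,106),(371,250)):pass
E
```

```text
plate [[689.6  49.5  12. ]
 [667.9 -26.1  12. ]
 [554.5   8.1  12. ]
 [576.6  82.4  12. ]] [622.1658227   28.47784767  12.        ]
-16.237330286088817 -16.77698737726493 117.74717258599709 78.6865546559847
ridge [665.83761731  16.55612974  82.        ] [578.6332128   40.48374411  82.        ] [622.23541505  28.51993693  82.        ] -15.343507309905604 90.42753394564798
head top [629.43093967  32.9236857  162.        ]
block [ 638.26685577 -109.53501231   52.        ] [ 638.35988766 -109.65558186   52.        ] 8.035792176079374 50.11378023254797
```

Request:
{"name": "drive_tool", "arguments": {"plan": [[0, 0, 10, 2, -2, -10, 91], [0, 0, 20, 4, -4, -20, 91], [0, 0, 30, 6, -5, -30, 91], [0, 0, 40, 8, -7, -40, 91], [0, 0, 50, 10, -8, -50, 91], [0, 0, 60, 12, -8, -60, 91], [0, 0, 70, 12, -8, -70, 91], [0, 0, 80, 12, -8, -80, 91], [0, 0, 90, 12, -8, -90, 91], [0, 0, 100, 12, -8, -95, 91]]}}

```text
time_s: 4.78
ee_pos: [628.4, 33.3, 238.4]
ee_rot: [150.4, 89.9, 147.8]
force: [0.4, 0.7, 0.7]
gripper_width: 91.0
```

Request:
{"name": "drive_tool", "arguments": {"plan": [[0, 0, 10, 0, 0, 0, 91], [0, 0, 20, 0, 0, 0, 91], [0, 0, 30, 0, 0, 0, 91], [0, 0, 35, 0, 0, 0, 91], [0, 0, 35, 0, 0, 0, 91]]}}

```text
time_s: 5.4
ee_pos: [628.4, 33.2, 238.4]
ee_rot: [149.6, 89.9, -178.0]
force: [-0.2, -0.0, -0.5]
gripper_width: 91.1
```

```bash
python3 - <<'E'
from h import *
C,st=look('w2.png',[('pin_head',148),('pin_tip',12)])
print(st['qpos'].round(), st['force'].round(2))
im=cv2.imread('pics/w2.png');h=cv2.cvtColor(im,cv2.COLOR_BGR2HSV)
m=((abs(h[:,:,0].astype(int)-112)<12)&(h[:,:,1]>120)&(h[:,:,2]>60)).astype(np.uint8)
n,l,s,c=cv2.connectedComponentsWithStats(m)
for i in range(1,n):
  if s[i,4]>60: print(s[i],c[i],at('wrist',c[i],162,C),at('wrist',c[i],155,C))
E
```

```text
t 5.4 tcp [628.4  33.2 238.4] jaw 32.4 tilt [-0.001 -0.    -1.   ]
pin_head 0.95 [281. 219.] [628.4  31.8 148. ]
[  2.  23.  80.  -0.  78. -30.] [-0.21 -0.03 -0.48]
[272 203  22  30 523] [282.34608031 218.1873805 ] [626.57237362  36.37722889 162.        ] [627.76203905  34.47163574 155.        ]
```

View pics/w2.png

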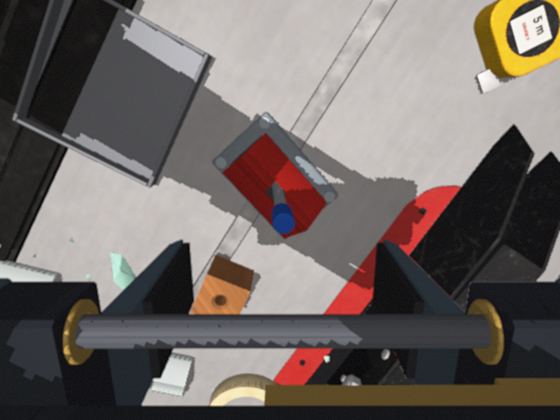

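Request:
{"name": "drive_tool", "arguments": {"plan": [[0, 0, 0, 0, 0, -40, 91], [0, 0, 0, 0, 0, -80, 91], [0, 0, 0, 0, 0, -109, 91], [0, 0, 0, 0, 0, -109, 60], [0, 0, 0, 0, 0, -109, 30], [0, 0, 0, 0, 0, -109, 5], [0, 0, 0, 0, 0, -109, 5], [0, 0, 0, 0, 0, -109, 5], [0, 0, 0, 0, 0, -109, 5], [0, 0, 0, 0, 0, -109, 5]], "grip_force": 20}}

```text
time_s: 6.8
ee_pos: [628.4, 33.2, 129.5]
ee_rot: [149.6, 89.9, -178.0]
force: [0.5, -0.4, 0.0]
gripper_width: 23.7
```

Request:
{"name": "drive_tool", "arguments": {"plan": [[0, 0, 0, 0, 0, 0, 5], [0, 0, 0, 0, 0, 0, 5], [0, 0, 0, 0, 0, 20, 5], [0, 0, 0, 0, 0, 40, 5], [0, 0, 0, 0, 0, 70, 5], [0, 0, 0, 0, 0, 100, 5], [0, 0, 0, 0, 0, 130, 5], [0, 0, 0, 0, 0, 130, 5], [0, 0, 0, 0, 0, 130, 5]]}}

```text
time_s: 7.92
ee_pos: [627.8, 33.3, 257.8]
ee_rot: [146.5, 89.8, 178.9]
force: [0.2, 0.4, -1.5]
gripper_width: 15.2
```

```bash
python3 - <<'E'
from h import *
C,st=look('w3.png',[('pin_head',275),('pin_tip',142)])
np.savez('w3.npz',*C)
save('side','s3.png',(260,60,420,260),3)
for l in('pin_head','pin_tip'):
  for d in place_of('side',l)[:2]: 
    uv=np.array(d['location'])*[560,420];print(l,d['p'],uv)
print(pix('side',[st['ee_pos'][0],st['ee_pos'][1],278]),pix('side',[st['ee_pos'][0],st['ee_pos'][1],142]))
E
python3 -c "
import cv2,numpy as np
a=cv2.imread('pics/s3.png');b=cv2.imread('pics/w3.png')[60:300,180:390]
b=cv2.resize(b,None,fx=1.5,fy=1.5);b=cv2.copyMakeBorder(b,0,600-b.shape[0],0,0,0);cv2.imwrite('pics/c3.png',np.hstack([a,b]))"
```

```text
t 7.9 tcp [627.8  33.3 257.8] jaw 32.4 tilt [-0.003  0.    -1.   ]
pin_head 0.79 [279. 291.] [627.5  31.4 275. ]
pin_tip 0.72 [280. 208.] [626.5  31.7 142. ]
pin_tip 0.32 [275. 176.] [609.1  51.5 142. ]
pin_head 0.6 [327.712 121.716]
pin_tip 0.76 [322.616 185.22 ]
[329.06909824 120.2040985 ] [325.00202504 181.1504469 ]
```

View pics/c3.png

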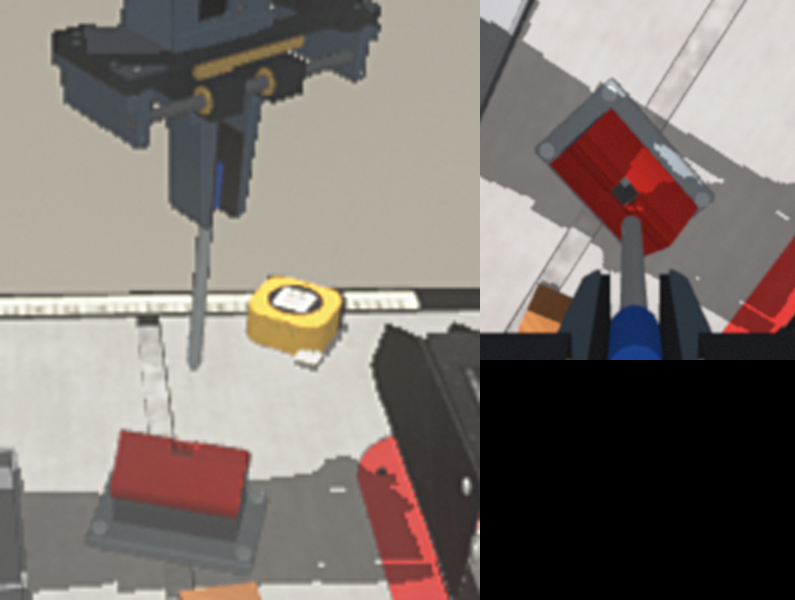

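The pin hangs upright in the grip: its tip is at side pixel (325,183), where (325,181) was expected. Next I carry it over the block.

Request:
{"name": "drive_tool", "arguments": {"plan": [[0, 0, 0, 4, -40, 0, 5], [0, 0, 0, 8, -80, 0, 5], [0, 0, 0, 11, -120, 0, 5], [0, 0, 0, 11, -142, -20, 5], [0, 0, 0, 11, -142, -40, 5], [0, 0, 0, 11, -142, -65, 5], [0, 0, 0, 11, -142, -65, 5], [0, 0, 0, 11, -142, -65, 5]]}}

```text
time_s: 9.22
ee_pos: [639.7, -108.8, 194.3]
ee_rot: [160.6, 89.9, -167.0]
force: [-0.9, -0.1, -1.1]
gripper_width: 15.3
```

```bash
python3 - <<'E'
from h import *
C,st=look('w4.png',[('pin_tip',77),('block_floor',10),('block',0)])
np.savez('w4.npz',*C)
save('side','s4.png',(280,150,400,350),3)
p=st['ee_pos'];print('expect tip side',pix('side',[p[0],p[1],p[2]-117]),'hole side',pix('side',[638.3,-109.6,52]),'wrist',pix('wrist',[p[0],p[1],p[2]-117],C),pix('wrist',[638.3,-109.6,52],C))
b=cv2.imread('pics/w4.png')[130:330,200:360];a=cv2.imread('pics/s4.png')
b=cv2.resize(b,None,fx=2.5,fy=2.5);b=cv2.copyMakeBorder(b,0,600-b.shape[0],0,0,0);cv2.imwrite('pics/c4.png',np.hstack([a,b]))
E
```

```text
t 9.2 tcp [ 639.7 -108.8  194.3] jaw 32.4 tilt [-0.001 -0.    -1.   ]
pin_tip 0.8 [284. 208.] [ 641.3 -109.3   77. ]
pin_tip 0.29 [ 17. 197.] [ 456.9 -214.8   77. ]
block_floor 0.94 [284. 190.] [ 642.1 -109.5   10. ]
block_floor 0.2 [354.  46.] [624.4  32.1  10. ]
block 0.56 [281. 188.] [ 639.8 -111.4    0. ]
expect tip side [336.92225438 254.70326365] hole side [335.26534559 264.53313092] wrist [282.31269366 207.02728747] [280.52587219 198.82055326]
```

View pics/c4.png

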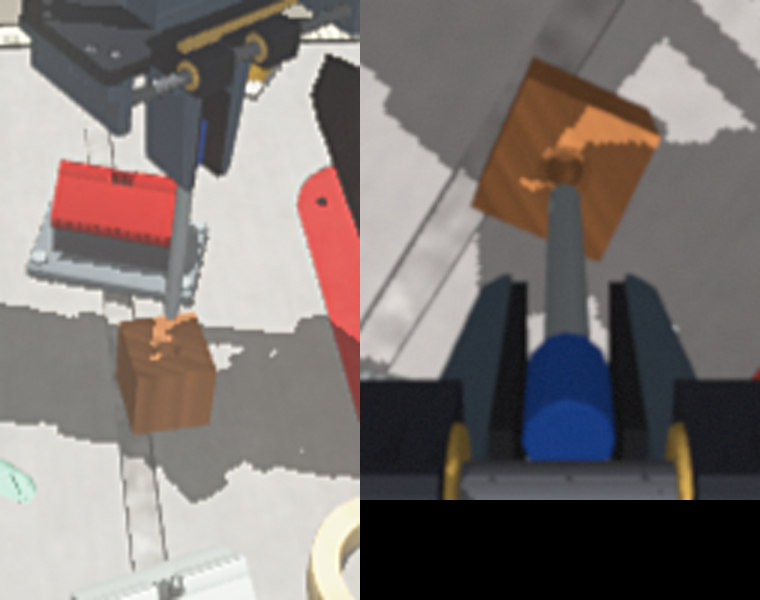

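```bash
python3 - <<'E'
from h import *
d=np.load('w4.npz');C=tuple(d[k] for k in d)
print(at('wrist',(281.2,197.2),52,C),at('wrist',(282.3,206.5),77,C),at('side',(339,265),52),at('side',(335.3,267),52))
E
```

```text
[ 638.0182972  -108.06497669   52.        ] [ 639.50832857 -108.51550654   77.        ] [ 645.16069285 -110.96213676   52.        ] [ 637.65326392 -115.83806276   52.        ]
```

Request:
{"name": "drive_tool", "arguments": {"plan": [[0, 0, 0, -1.5, -0.2, -8, 5], [0, 0, 0, -1.5, -0.2, -16, 5], [0, 0, 0, -1.5, -0.2, -24, 5], [0, 0, 0, -1.5, -0.2, -30, 5], [0, 0, 0, -1.5, -0.2, -36, 5], [0, 0, 0, -1.5, -0.2, -36, 5]]}}

```text
time_s: 10.22
ee_pos: [637.9, -108.9, 157.8]
ee_rot: [152.0, 89.9, -175.7]
force: [0.0, -0.2, -0.9]
gripper_width: 15.3
```

Request:
{"name": "drive_tool", "arguments": {"plan": [[0, 0, 0, 0, 0, -8, 5], [0, 0, 0, 0, 0, -16, 5], [0, 0, 0, 0, 0, -24, 5], [0, 0, 0, 0, 0, -29, 5], [0, 0, 0, 0, 0, -29, 5]]}}

```text
time_s: 10.85
ee_pos: [637.8, -108.9, 128.5]
ee_rot: [149.2, 89.9, -178.4]
force: [-0.1, -0.4, -0.6]
gripper_width: 15.4
```

Request:
{"name": "drive_tool", "arguments": {"plan": [[0, 0, 0, 0, 0, 0, 30], [0, 0, 0, 0, 0, 0, 50], [0, 0, 0, 0, 0, 0, 50], [0, 0, 0, 0, 0, 30, 50], [0, 0, 0, 0, 0, 70, 80], [0, 0, 0, 0, 0, 110, 80], [0, 0, 10, -4, 35, 110, 80], [0, 0, 20, -8, 70, 110, 80], [0, 0, 30, -12, 105, 110, 80], [0, 0, 40, -16, 137, 110, 80]]}}

```text
time_s: 12.1
ee_pos: [621.6, 29.3, 238.8]
ee_rot: [155.2, 89.9, -132.1]
force: [0.6, 0.7, -1.1]
gripper_width: 79.9
```

Request:
{"name": "drive_tool", "arguments": {"plan": [[0, 0, 2, 0, 0, -10, 80], [0, 0, 2, 0, 0, -10, 80], [0, 0, 2, 0, 0, -10, 80]]}}

```text
time_s: 12.48
ee_pos: [621.7, 29.0, 229.1]
ee_rot: [165.2, 89.9, -120.1]
force: [0.3, 0.3, -0.1]
gripper_width: 80.0
```

```bash
python3 - <<'E'
from h import *
C,st=look('w5.png',[('red_mid',62),('saddle',0),('saddle_ridge',70)])
np.savez('w5.npz',*C)
im=cv2.imread('pics/w5.png');h=cv2.cvtColor(im,cv2.COLOR_BGR2HSV)
m=(((h[:,:,0]<8)|(h[:,:,0]>172))&(h[:,:,1]>140)).astype(np.uint8)
n,l,s,c=cv2.connectedComponentsWithStats(m)
i=np.argmax([abs(c[k]-[285,190]).sum()<60 and s[k,4] or 0 for k in range(n)]);print(s[i],c[i])
p=np.argwhere(l==i)[:,::-1].astype(np.float32);print(cv2.minAreaRect(p))
cv2.imwrite('pics/w5c.png',cv2.resize(im[80:280,180:390],None,fx=3,fy=3,interpolation=cv2.INTER_CUBIC))
for d in place_of('side','pin_tip')[:2]+search_frame('side','pin_head')[:2]: print(d)
E
```

```text
t 12.5 tcp [621.7  29.  229.1] jaw 74.7 tilt [-0.001 -0.002 -1.   ]
red_mid 0.57 [285. 194.] [624.1  30.7  62. ]
red_mid 0.32 [166. 228.] [626.3 -87.6  62. ]
saddle_ridge 0.87 [283. 195.] [622.5  29.2  70. ]
[     0      0    560    420 227197] [279.07060393 208.86166191]
((279.5, 209.5), (419.0, 559.0), 90.0)
{'location': [0.6014, 0.6048], 'p': 0.73}
{'rect': [0.597, 0.5017, 0.6121, 0.6124], 'p': 0.57}
{'rect': [0.5421, 0.784, 0.6582, 0.916], 'p': 0.29}
```

View pics/w5c.png

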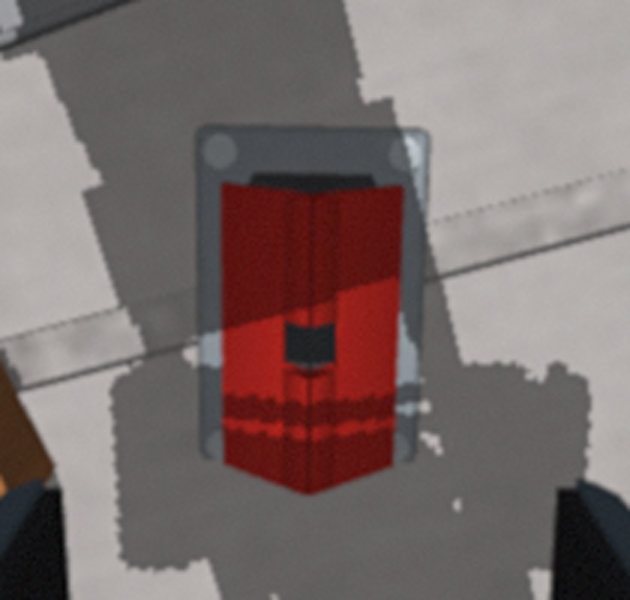

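```bash
python3 - <<'E'
from h import *
d=np.load('w5.npz');C=tuple(d[k] for k in d)
f=lambda p,z:at('wrist',np.array(p)/3+[180,80],z,C)
ang=lambda a,b:np.degrees(np.arctan2(*(a-b)[[1,0]]))
a,b=f((312,193),82),f((309,494),82);print('ridge',(a+b)/2,ang(b,a),np.linalg.norm(a-b),'hole',f((310,344),78))
P=[f(p,12) for p in((198,127),(432,129),(416,462),(201,462))]
print(np.mean(P,0),ang(P[3],P[0]),ang(P[2],P[1]))
print(pix('side',[638,-109,146]),pix('side',[638,-109,160]))
E
```

```text
ridge [621.40248227  29.88588527  82.        ] -15.841648209163406 90.56870796527276 hole [620.73193093  29.93585698  78.        ]
[622.4464061   30.04725233  12.        ] -16.434300130124694 -16.304921463963375
[338.76796088 227.03636323] [339.36845973 220.98577906]
```

```bash
python3 - <<'E'
from h import *
im=grab_frame('side');h=cv2.cvtColor(im,cv2.COLOR_RGB2HSV)
m=((abs(h[:,:,0].astype(int)-112)<12)&(h[:,:,1]>120)&(h[:,:,2]>60)).astype(np.uint8)
n,l,s,c=cv2.connectedComponentsWithStats(m)
print([(s[i],c[i]) for i in range(1,n) if s[i,4]>20])
print(pix('side',[638,-109,132]),pix('side',[638,-109,160]))
E
```

```text
[(array([339, 218,  10,  17, 124], dtype=int32), array([343.25806452, 225.84677419]))]
[338.18118174 232.94870844] [339.36845973 220.98577906]
```

Request:
{"name": "drive_tool", "arguments": {"plan": [[0, 0, -0.8, 0, 0.6, -40, 80], [0, 0, -0.8, 0, 0.6, -80, 80], [0, 0, -0.8, 0, 0.6, -120, 80], [0, 0, -0.8, 0, 0.6, -160, 80], [0, 0, -0.8, 0, 0.6, -184, 80], [0, 0, -0.8, 0, 0.6, -184, 60], [0, 0, -0.8, 0, 0.6, -184, 40], [0, 0, -0.8, 0, 0.6, -184, 40], [0, 0, -0.8, 0, 0.6, -184, 40], [0, 0, -0.8, 0, 0.6, -184, 40]]}}

```text
time_s: 14.08
ee_pos: [622.4, 28.8, 46.4]
ee_rot: [-139.5, 89.8, -65.5]
force: [-1.2, -5.4, 6.3]
gripper_width: 55.9
```

Request:
{"name": "drive_tool", "arguments": {"plan": [[0, 0, 0, 0, 0, 20, 40], [0, 0, 0, 0, 0, 50, 40], [0, 0, 0, 0, 0, 80, 40], [0, 0, 6, -40, -3, 80, 40], [0, 0, 12, -80, -5, 80, 40], [0, 0, 18, -120, -8, 80, 40], [0, 0, 18, -160, -10, 80, 40], [0, 0, 18, -184, -10, 80, 40], [0, 0, 18, -184, -10, 80, 40]]}}

```text
time_s: 15.2
ee_pos: [436.9, 19.3, 126.6]
ee_rot: [-125.0, 89.9, -33.1]
force: [0.6, 0.7, -1.5]
gripper_width: 55.8
```

```bash
python3 - <<'E'
from h import *
C,st=look('w6.png',[('tray',0),('red_mid',100)])
print(st['force'],st['gripper_width'])
C2=cam('top')
print([(d['p'],(np.array(d['location'])*[560,420]).round()) for d in (grab_frame('top') is not None and place_of('top','angle_a_mid'))])
E
```

```text
t 15.2 tcp [436.9  19.3 126.6] jaw 91.9 tilt [ 0.002 -0.001 -1.   ]
tray 0.61 [286. 198.] [432.8  22.3   0. ]
red_mid 0.83 [281. 287.] [460.2  19.2 100. ]
[ 0.61693331  0.65700907 -1.4718647 ] 55.81288856290801
[(0.79, array([378., 176.]))]
```

View pics/w6.png

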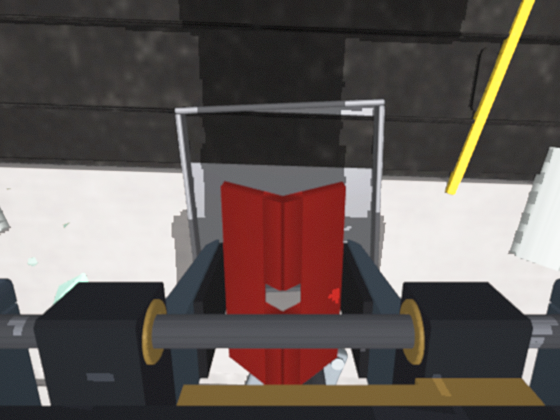

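Request:
{"name": "drive_tool", "arguments": {"plan": [[0, 0, 0, 0, 0, -30, 40], [0, 0, 0, 0, 0, -60, 40], [0, 0, 0, 0, 0, -90, 40], [0, 0, 0, 0, 0, -105, 40], [0, 0, 0, 0, 0, -117, 40], [0, 0, 0, 0, 0, -117, 40], [0, 0, 0, 0, 0, -117, 72], [0, 0, 0, 0, 0, -117, 72], [0, 0, 0, 0, 0, -117, 72], [0, 0, 0, 0, 0, -90, 72]]}}

```text
time_s: 16.7
ee_pos: [438.3, 18.9, 35.8]
ee_rot: [155.5, 89.9, -112.6]
force: [0.6, 0.1, -0.9]
gripper_width: 71.8
```

Request:
{"name": "drive_tool", "arguments": {"plan": [[0, 0, 0, 0, 0, 50, 80], [0, 0, 0, 0, 0, 110, 80], [0, 0, 0, 0, 40, 180, 80], [0, 0, 0, 0, 80, 200, 80], [0, 0, 0, 0, 130, 200, 80], [0, 0, 0, 0, 180, 200, 80], [0, 0, 0, 0, 220, 200, 80], [0, 0, 0, 0, 220, 200, 80], [0, 0, 0, 0, 220, 200, 80]]}}

```text
time_s: 17.82
ee_pos: [438.0, 238.3, 235.8]
ee_rot: [157.3, 89.8, -110.7]
force: [-0.5, -0.2, -0.6]
gripper_width: 80.2
```

```bash
cat >> h.py <<'E'
def angle_fit(C,f,near):
    "fit the angle's roof outline: pose (x,y,yaw) on plane z0 by edge chamfer of its model lines"
    pass
E
python3 - <<'E'
from h import *
C,st=look('w7.png',[('angle_a_mid',20),('tray',0),('red_mid',24)])
np.savez('w7.npz',*C)
im=cv2.imread('pics/w7.png');cv2.imwrite('pics/w7c.png',cv2.resize(im[80:280,170:400],None,fx=3,fy=3,interpolation=cv2.INTER_CUBIC))
grab_frame('top')
for l in('red_mid','angle_a_mid'):
  for d in place_of('top',l): 
    uv=np.array(d['location'])*[560,420];print(l,d['p'],uv.round(),at('top',uv,24).round())
E
```

```text
t 17.8 tcp [438.  238.3 235.8] jaw 91.9 tilt [-0.001 -0.003 -1.   ]
angle_a_mid 0.74 [ 72. 176.] [441.   16.4  20. ]
tray 0.71 [ 83. 164.] [431.   19.9   0. ]
red_mid 0.57 [ 74. 176.] [440.   20.8  24. ]
red_mid 0.91 [268. 249.] [429.  16.  24.]
angle_a_mid 0.82 [376. 176.] [ 622. -263.   24.]
angle_a_mid 0.49 [320. 155.] [ 680. -119.   24.]
```

View pics/w7c.png

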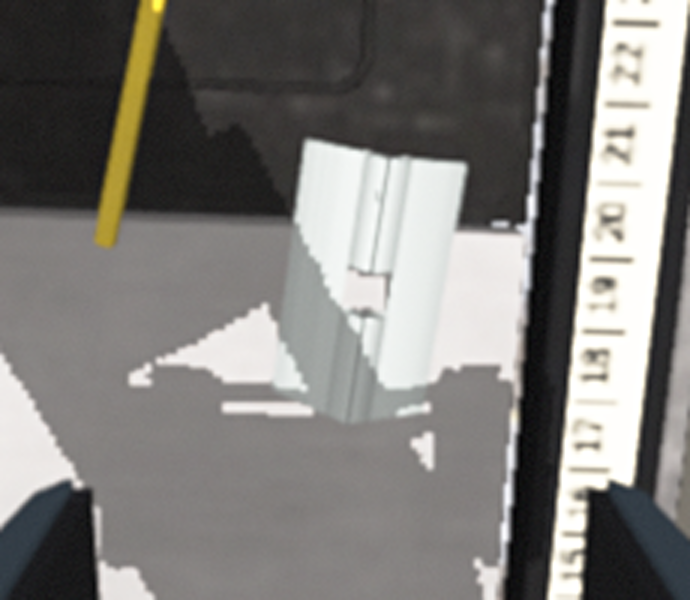

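```bash
cat >> h.py <<'E'
def ridge(npz,off,s,p,q,hole,z,jaw,tcp):
    d=np.load(npz);C=tuple(d[k] for k in d);f=lambda a,z:at('wrist',np.array(a)/s+off,z,C)
    a,b=f(p,z),f(q,z);m=(a+b)/2;h=f(hole,z-4);t=np.degrees(np.arctan2(*(b-a)[[1,0]]))
    turn=(t+90-jaw+90)%180-90
    print('mid',m.round(1),'hole',h.round(1),'len',np.linalg.norm(a-b).round(1),'yaw',((t+90)%180-90).round(1),'turn',turn.round(1),'shift',(((m+h)/2)[:2]-tcp[:2]).round(1))
E
sed -i '/def angle_fit/,/pass/d' h.py
python3 - <<'E'
from h import *
ridge('w7.npz',[170,80],3,(389,157),(350,422),(368,292),40,91.9,[438,238.3])
E
```

```text
mid [430.7 248.   40. ] hole [430.8 247.8  36. ] len 90.1 yaw -5.8 turn -7.7 shift [-7.2  9.6]
```

Request:
{"name": "drive_tool", "arguments": {"plan": [[0, 0, -7.7, -7, 9.7, -40, 66], [0, 0, -7.7, -7, 9.7, -90, 66], [0, 0, -7.7, -7, 9.7, -140, 66], [0, 0, -7.7, -7, 9.7, -190, 66], [0, 0, -7.7, -7, 9.7, -220, 66], [0, 0, -7.7, -7, 9.7, -232, 66], [0, 0, -7.7, -7, 9.7, -232, 66], [0, 0, -7.7, -7, 9.7, -232, 40], [0, 0, -7.7, -7, 9.7, -232, 40], [0, 0, -7.7, -7, 9.7, -232, 40]]}}

```text
time_s: 19.42
ee_pos: [432.4, 248.4, 5.1]
ee_rot: [-105.4, 89.9, -21.2]
force: [-0.2, -0.6, 4.2]
gripper_width: 55.9
```

Request:
{"name": "drive_tool", "arguments": {"plan": [[0, 0, 0, 0, 0, 20, 40], [0, 0, 0, 0, 0, 60, 40], [0, 0, 0, 0, 0, 110, 40], [0, 0, 0, 0, 0, 120, 40], [0, 0, -5, 40, -45, 120, 40], [0, 0, -10, 80, -90, 120, 40], [0, 0, -10, 120, -135, 120, 40], [0, 0, -10, 160, -180, 120, 40], [0, 0, -10, 190.5, -219, 120, 40], [0, 0, -10, 190.5, -219, 120, 40]]}}

```text
time_s: 20.68
ee_pos: [623.8, 26.5, 123.0]
ee_rot: [-177.5, 89.9, -103.5]
force: [-1.2, 0.6, -2.5]
gripper_width: 55.6
```

```bash
python3 - <<'E'
from h import *
C,st=look('w8.png',[('saddle',0),('angle_a_mid',140)])
np.savez('w8.npz',*C);print(st['force'],st['gripper_width'])
E
```

```text
t 20.7 tcp [623.8  26.5 123. ] jaw 73.9 tilt [-0.    -0.002 -1.   ]
saddle 0.95 [285. 199.] [620.2  30.    0. ]
[-1.17141692  0.59122758 -2.52456261] 55.64422022389401
```

View pics/w8.png

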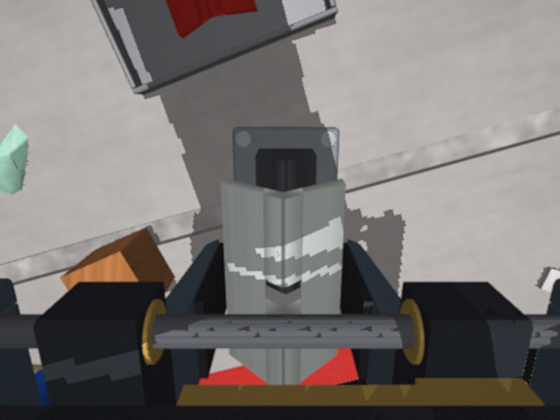

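```bash
cat >> h.py <<'E'
def held(npz,uv,z,tcp,yaw):
    "offset of a held angle's centre from the TCP along/across the ridge, from its seen ridge end nearer the base"
    d=np.load(npz);C=tuple(d[k] for k in d);e=at('wrist',uv,z,C);t=np.radians(yaw);u=np.array([np.cos(t),np.sin(t)])
    c=e[:2]+45*u-np.array(tcp[:2]);print('end',e.round(1),'along',(c@u).round(1),'across',(c@[-u[1],u[0]]).round(1))
E
python3 - <<'E'
from h import *
held('w8.npz',(285,191),158,(623.8,26.5),-16.1)
d=np.load('w8.npz');C=tuple(d[k] for k in d)
print(at('wrist',(285,150),70,C),[at('wrist',p,12,C).round(1) for p in((234,127),(338,127))])
E
```

```text
end [576.3  41.5 158. ] along -4.8 across 1.2
[572.94413722  42.84619372  70.        ] [array([553.8,   9.5,  12. ]), array([575. ,  83.1,  12. ])]
```

Request:
{"name": "drive_tool", "arguments": {"plan": [[0, 0, 0, 1.4, 1.4, -25, 40], [0, 0, 0, 1.4, 1.4, -45, 40], [0, 0, 0, 1.4, 1.4, -60, 40], [0, 0, 0, 1.4, 1.4, -70, 40], [0, 0, 0, 1.4, 1.4, -76, 40], [0, 0, 0, 1.4, 1.4, -76, 40]]}}

```text
time_s: 21.58
ee_pos: [622.6, 30.2, 48.9]
ee_rot: [166.0, 89.8, -119.8]
force: [-3.2, -4.6, 3.0]
gripper_width: 56.0
```

Request:
{"name": "drive_tool", "arguments": {"plan": [[0, 0, 0, 0, 0, 0, 70], [0, 0, 0, 0, 0, 0, 76], [0, 0, 0, 0, 0, 0, 76], [0, 0, 0, 0, 0, 50, 80], [0, 0, 0, 0, 0, 110, 80], [0, 0, 0, 0, 0, 170, 80], [0, 0, 0, 0, 0, 180, 80], [0, 0, 0, 0, 0, 180, 80]]}}

```text
time_s: 22.58
ee_pos: [622.6, 30.3, 229.1]
ee_rot: [177.0, 89.8, -108.8]
force: [-0.2, -1.0, -0.6]
gripper_width: 79.9
```

```bash
python3 - <<'E'
from h import *
C,st=look('w9.png',[('saddle',0),('angle_a_mid',62),('saddle_ridge',70)])
np.savez('w9.npz',*C)
im=cv2.imread('pics/w9.png');cv2.imwrite('pics/w9c.png',cv2.resize(im[80:280,180:390],None,fx=3,fy=3,interpolation=cv2.INTER_CUBIC))
E
```

```text
t 22.6 tcp [622.6  30.3 229.1] jaw 74.2 tilt [-0.001 -0.003 -1.   ]
saddle 0.77 [283. 175.] [619.5  30.8   0. ]
saddle 0.44 [170. 223.] [ 637.2 -105.9    0. ]
angle_a_mid 0.72 [ 20. 249.] [ 608.8 -231.8   62. ]
saddle_ridge 0.93 [281. 195.] [623.2  28.6  70. ]
saddle_ridge 0.49 [ 23. 252.] [ 610.8 -223.7   70. ]
saddle_ridge 0.47 [ 82. 145.] [ 532.7 -126.5   70. ]
```

View pics/w9c.png

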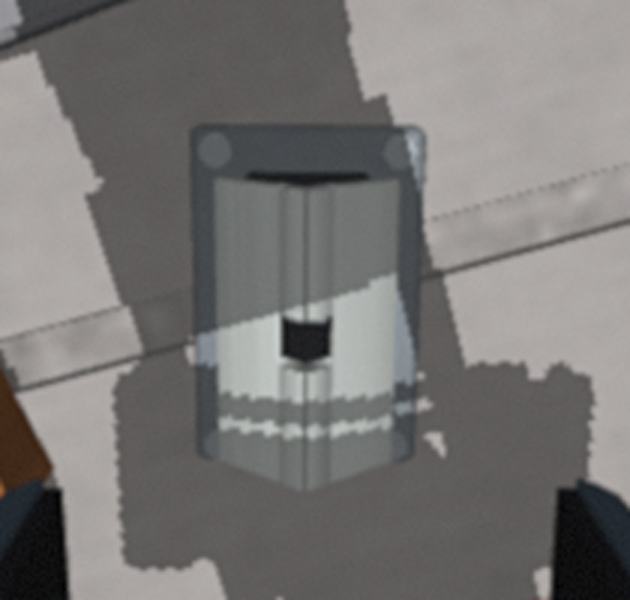

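```bash
python3 - <<'E'
from h import *
ridge('w9.npz',[180,80],3,(305,187),(306,489),(305,340),82,74.2,[622.6,30.3])
d=np.load('w9.npz');C=tuple(d[k] for k in d);f=lambda p,z:at('wrist',np.array(p)/3+[180,80],z,C)
P=[f(p,12) for p in((192,127),(426,128),(412,462),(197,460))];print(np.mean(P,0))
E
```

```text
mid [620.3  30.1  82. ] hole [620.1  30.   78. ] len 90.6 yaw -15.6 turn 0.2 shift [-2.4 -0.2]
[622.60955633  29.52137596  12.        ]
```

Request:
{"name": "drive_tool", "arguments": {"plan": [[0, 0, -10, 0, -30, 5, 80], [0, 0, -20, 0, -60, 5, 80], [0, 0, -30, 0, -90, 5, 80], [0, 0, -40, 0, -120, 5, 80], [0, 0, -50, 0, -150, 5, 80], [0, 0, -60, 0, -180, 5, 80], [0, 0, -70, 0, -210, 5, 80], [0, 0, -80, 0, -240, 5, 80], [0, 0, -90, 0, -270, 5, 80], [0, 0, -100, 0, -292, 5, 80]]}}

```text
time_s: 24.02
ee_pos: [621.0, -263.0, 229.5]
ee_rot: [148.3, 89.5, 122.1]
force: [0.2, -0.3, 0.3]
gripper_width: 80.2
```

Request:
{"name": "drive_tool", "arguments": {"plan": [[0, 0, -10, 0, 0, 0, 80], [0, 0, -20, 0, 0, 0, 80], [0, 0, -30, 0, 0, 0, 80], [0, 0, -34, 0, 0, 0, 80], [0, 0, -34, 0, 0, 0, 80], [0, 0, -34, 0, 0, 0, 80]]}}

```text
time_s: 24.78
ee_pos: [620.8, -262.8, 228.5]
ee_rot: [157.1, 89.4, 97.0]
force: [0.2, -1.3, 0.7]
gripper_width: 80.0
```

```bash
python3 - <<'E'
from h import *
C,st=look('w10.png',[('angle_a_mid',20)])
np.savez('w10.npz',*C)
im=cv2.imread('pics/w10.png');cv2.imwrite('pics/w10c.png',cv2.resize(im[80:280,170:400],None,fx=3,fy=3,interpolation=cv2.INTER_CUBIC))
E
```

```text
t 24.8 tcp [ 620.8 -262.8  228.5] jaw -60.1 tilt [-0.001  0.01  -1.   ]
angle_a_mid 0.64 [290. 182.] [ 624.8 -266.2   20. ]
```

View pics/w10c.png

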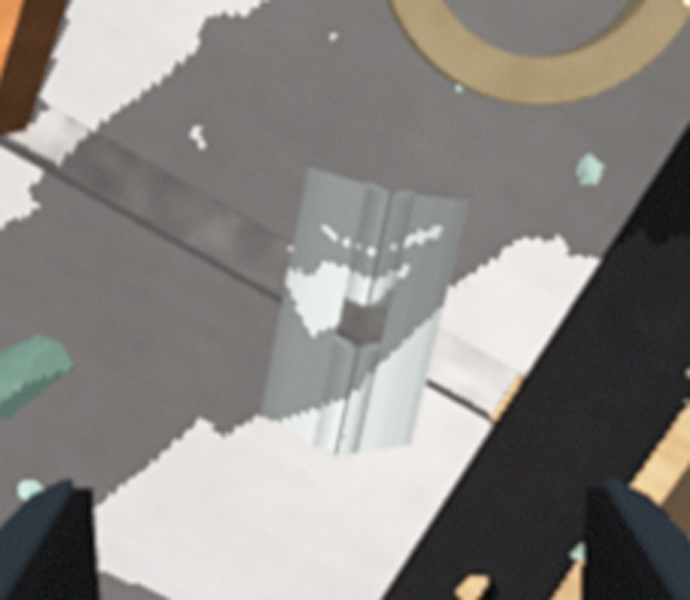

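```bash
python3 - <<'E'
from h import *
ridge('w10.npz',[170,80],3,(388,191),(341,456),(361,322),40,-60.1,[620.8,-262.8])
E
```

```text
mid [ 622.7 -269.2   40. ] hole [ 623.3 -267.9   36. ] len 90.3 yaw 20.5 turn -9.4 shift [ 2.2 -5.7]
```

Request:
{"name": "drive_tool", "arguments": {"plan": [[-0.5, 0, -9.4, 2.2, -5.7, -40, 70], [-0.5, 0, -9.4, 2.2, -5.7, -90, 70], [-0.5, 0, -9.4, 2.2, -5.7, -140, 70], [-0.5, 0, -9.4, 2.2, -5.7, -185, 70], [-0.5, 0, -9.4, 2.2, -5.7, -212, 70], [-0.5, 0, -9.4, 2.2, -5.7, -224, 70], [-0.5, 0, -9.4, 2.2, -5.7, -224, 70], [-0.5, 0, -9.4, 2.2, -5.7, -224, 40], [-0.5, 0, -9.4, 2.2, -5.7, -224, 40], [-0.5, 0, -9.4, 2.2, -5.7, -224, 40]]}}

```text
time_s: 26.12
ee_pos: [624.0, -269.0, 6.6]
ee_rot: [61.3, 89.8, -8.2]
force: [0.0, 1.0, 4.7]
gripper_width: 56.0
```

Request:
{"name": "drive_tool", "arguments": {"plan": [[0, 0, 0, 0, 0, 0, 40], [0, 0, 0, 0, 0, 20, 40], [0, 0, 0, 0, 0, 60, 40], [0, 0, 0, 0, 0, 110, 40], [0, 0, 0, 0, 0, 160, 40], [0, 0, 0, 0, 0, 190, 40], [0, 0, 0, 0, 0, 190, 40]]}}

```text
time_s: 27.0
ee_pos: [625.1, -269.4, 199.0]
ee_rot: [50.7, 89.5, -18.8]
force: [0.5, -0.5, -2.1]
gripper_width: 56.3
```

```bash
python3 - <<'E'
from h import *
st=state();M=rot(st['ee_rot']);print(M.round(3),st['ee_pos'],st['qpos'].round(1),st['gripper_width'])
E
```

```text
[[ 0.008  0.937  0.35 ]
 [-0.003  0.35  -0.937]
 [-1.     0.006  0.005]] [ 625.06390452 -269.44700653  198.98769014] [-24.3  28.2  76.    0.   75.3  45.2] 56.29348730091711
```

Request:
{"name": "drive_tool", "arguments": {"plan": [[0, 0.4, -8, 0, 45, 0, 40], [0, 0.4, -16, 0, 90, 0, 40], [0, 0.4, -24, 0, 135, 0, 40], [0, 0.4, -32, 0, 180, 0, 40], [0, 0.4, -36.5, -1, 225, 0, 40], [0, 0.4, -36.5, -2.5, 265, 0, 40], [0, 0.4, -36.5, -2.5, 299, 0, 40], [0, 0.4, -36.5, -2.5, 299, -40, 40], [0, 0.4, -36.5, -2.5, 299, -60, 40], [0, 0.4, -36.5, -2.5, 299, -60, 40]]}}

```text
time_s: 28.25
ee_pos: [619.9, 29.6, 134.8]
ee_rot: [-48.9, 89.3, -154.9]
force: [-1.1, 0.1, -1.1]
gripper_width: 56.0
```

```bash
python3 - <<'E'
from h import *
C,st=look('w11.png',[('saddle',0),('angle_a_mid',155)])
np.savez('w11.npz',*C);print(st['gripper_width'],st['force'])
im=cv2.imread('pics/w11.png');cv2.imwrite('pics/w11c.png',cv2.resize(im[100:320,190:380],None,fx=2.7,fy=2.7,interpolation=cv2.INTER_CUBIC))
E
```

```text
t 28.2 tcp [619.9  29.6 134.8] jaw -106.0 tilt [-0.01  -0.005 -1.   ]
angle_a_mid 0.95 [283. 286.] [623.   29.4 155. ]
56.029464401658686 [-1.08831304  0.12981289 -1.05325813]
```

View pics/w11c.png

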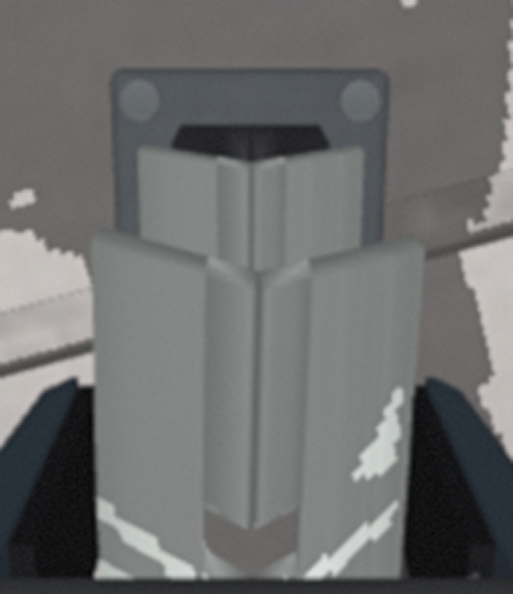

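```bash
python3 - <<'E'
from h import *
d=np.load('w11.npz');C=tuple(d[k] for k in d);f=lambda p,z:at('wrist',np.array(p)/2.7+[190,100],z,C)
u=np.array([np.cos(np.radians(-16)),np.sin(np.radians(-16)),0]);n=np.array([-u[1],u[0],0])
S=(f((112,70),12)+f((388,70),12))/2-60*u
L=f((252,163),82)-45*u; H=f((258,273),134.8-6+40)-45*u
print('saddle',S,'lower',L,'held',H)
for a,b in((L,S),(H,S),(H,L)): print(((a-b)@u).round(1),((a-b)@n).round(1))
E
```

```text
saddle [621.8071621   28.65979912  12.        ] lower [622.20130313  28.6046633   82.        ] held [621.40653832  28.72583184 168.8       ]
0.4 0.1
-0.4 -0.0
-0.8 -0.1
```

Request:
{"name": "drive_tool", "arguments": {"plan": [[0.2, -0.5, 0, 0.4, 0, -25, 40], [0.2, -0.5, 0, 0.4, 0, -45, 40], [0.2, -0.5, 0, 0.4, 0, -58, 40], [0.2, -0.5, 0, 0.4, 0, -67, 40], [0.2, -0.5, 0, 0.4, 0, -74, 40], [0.2, -0.5, 0, 0.4, 0, -74, 40]]}}

```text
time_s: 29.15
ee_pos: [623.1, 29.4, 64.9]
ee_rot: [96.9, 89.6, -9.2]
force: [0.0, 0.8, -1.0]
gripper_width: 55.8
```

Request:
{"name": "drive_tool", "arguments": {"plan": [[0, 0, 0, 0, 0, -2, 40], [0, 0, 0, 0, 0, -4, 40], [0, 0, 0, 0, 0, -4, 40]]}}

```text
time_s: 29.52
ee_pos: [623.4, 29.1, 61.4]
ee_rot: [93.5, 89.6, -12.5]
force: [-0.3, -2.2, 1.3]
gripper_width: 56.0
```

```bash
python3 - <<'E'
from h import *
for i in range(4):
    st=state();print(np.round(st['ee_pos'],1),rot(st['ee_rot'])[:,0].round(3),st['force'].round(1));im=grab_frame('wrist')
cv2.imwrite('pics/w12.png',im[:,:,::-1]);C=cam('wrist',st);np.savez('w12.npz',*C)
p=st['ee_pos'];u=np.array([np.cos(np.radians(-16)),np.sin(np.radians(-16))])
g=cv2.cvtColor(im,cv2.COLOR_RGB2GRAY).astype(int)
# predicted rows of far ridge ends for centre offset 0 (lower at saddle 622,29.5)
S=np.array([621.9,29.2])
for z in(82,94):print(z,pix('wrist',[*(S+45*u),z],C))
c=int(pix('wrist',[*(S+45*u),82],C)[0])
for cc in(c-25,c-8,c+8,c+25): print(cc,list(zip(range(120,260,2),g[120:260:2,cc])))
E
```

```text
[623.4  29.1  61.4] [ 0.008 -0.002 -1.   ] [-0.3 -2.2  1.3]
[623.4  29.1  61.4] [ 0.007 -0.002 -1.   ] [-0.9 -1.9  1.6]
[623.4  29.1  61.4] [ 0.008 -0.002 -1.   ] [-0.3 -2.8  1.7]
[623.4  29.1  61.4] [ 0.008 -0.002 -1.   ] [-0.5 -2.3  3. ]
82 [284.4139212  198.56761575]
94 [284.5137085  206.33451506]
259 [(120, np.int64(114)), (122, np.int64(114)), (124, np.int64(114)), (126, np.int64(114)), (128, np.int64(114)), (130, np.int64(114)), (132, np.int64(114)), (134, np.int64(114)), (136, np.int64(115)), (138, np.int64(115)), (140, np.int64(116)), (142, np.int64(93)), (144, np.int64(81)), (146, np.int64(92)), (148, np.int64(93)), (150, np.int64(94)), (152, np.int64(94)), (154, np.int64(94)), (156, np.int64(93)), (158, np.int64(92)), (160, np.int64(93)), (162, np.int64(96)), (164, np.int64(94)), (166, np.int64(94)), (168, np.int64(93)), (170, np.int64(44)), (172, np.int64(42)), (174, np.int64(41)), (176, np.int64(38)), (178, np.int64(42)), (180, np.int64(41)), (182, np.int64(40)), (184, np.int64(41)), (186, np.int64(39)), (188, np.int64(71)), (190, np.int64(116)), (192, np.int64(112)), (19
[... 4581 characters left out ...]
6, np.int64(122)), (198, np.int64(134)), (200, np.int64(139)), (202, np.int64(141)), (204, np.int64(140)), (206, np.int64(141)), (208, np.int64(141)), (210, np.int64(141)), (212, np.int64(142)), (214, np.int64(141)), (216, np.int64(142)), (218, np.int64(142)), (220, np.int64(140)), (222, np.int64(141)), (224, np.int64(142)), (226, np.int64(141)), (228, np.int64(141)), (230, np.int64(142)), (232, np.int64(141)), (234, np.int64(141)), (236, np.int64(141)), (238, np.int64(141)), (240, np.int64(141)), (242, np.int64(141)), (244, np.int64(142)), (246, np.int64(141)), (248, np.int64(142)), (250, np.int64(142)), (252, np.int64(141)), (254, np.int64(143)), (256, np.int64(141)), (258, np.int64(141))]
```

```bash
cat >> h.py <<'E'
def edges(npz,f,S,zs,side,yaw=-16):
    "rows of the strong steps 10 mm beside the ridge line against rows predicted for a centred saddle/angle end"
    d=np.load(npz);C=tuple(d[k] for k in d);g=cv2.cvtColor(cv2.imread(f),cv2.COLOR_BGR2GRAY).astype(float)
    t=np.radians(yaw);u=np.array([np.cos(t),np.sin(t)])*side;n=np.array([-u[1],u[0]])
    for w in(-10,10):
        c=None
        for nm,r,z in[('plate',60,12)]+[('ridge%d'%z,45,z-10) for z in zs]:
            q=pix('wrist',[*(np.array(S)+r*u+w*n),z],C);q2=pix('wrist',[*(np.array(S)+(r+1)*u+w*n),z],C)
            col=g[:,int(q[0])-2:int(q[0])+3].mean(1);gr=abs(np.convolve(col,[1,1,-1,-1],'same'))
            r0=int(q[1]);seg=[(i,round(gr[i])) for i in range(max(r0-14,1),r0+15) if gr[i]>12 and gr[i]==gr[i-2:i+3].max()]
            print(w,nm,q.round(1),'mm/row',round(1/(q2-q)[1],2),seg)
E
python3 - <<'E'
from h import *
edges('w12.npz','pics/w12.png',[621.9,29.2],[82,94],1)
E
```

```text
-10 plate [301.2 143.7] mm/row -0.58 [(142, 62)]
-10 ridge82 [307.  192.9] mm/row -0.45 [(190, 97), (197, 24)]
-10 ridge94 [308.7 199.8] mm/row -0.42 [(189, 95), (197, 27)]
10 plate [266.9 143.7] mm/row -0.58 [(142, 62)]
10 ridge82 [261.7 192.9] mm/row -0.45 [(189, 98), (197, 30)]
10 ridge94 [260.1 199.8] mm/row -0.42 [(189, 99), (196, 30)]
```

Request:
{"name": "drive_tool", "arguments": {"plan": [[0, 0, 0, 0, 0, 0, 70], [0, 0, 0, 0, 0, 0, 76], [0, 0, 0, 0, 0, 0, 76], [0, 0, 0, 0, 0, 50, 80], [0, 0, 0, 0, 0, 110, 80], [0, 0, 0, 0, 0, 168, 80], [0, 0, 9, -30, -40, 168, 80], [0, 0, 18, -60, -80, 168, 80], [0, 0, 27, -90, -120, 168, 80], [0, 0, 36, -120, -160, 168, 80]]}}

```text
time_s: 30.98
ee_pos: [502.4, -131.9, 229.4]
ee_rot: [92.6, 89.5, 22.9]
force: [0.3, -0.6, -0.1]
gripper_width: 80.2
```

Request:
{"name": "drive_tool", "arguments": {"plan": [[0, 0, 0, -30, -40, 0, 80], [0, 0, 0, -60, -80, 0, 80], [0, 0, 0, -74, -112, 0, 80], [0, 0, 0, -74, -112, 0, 80], [0, 0, 0, -74, -112, 0, 80]]}}

```text
time_s: 31.6
ee_pos: [428.6, -243.4, 229.3]
ee_rot: [96.2, 89.5, 26.5]
force: [0.3, -0.8, 0.4]
gripper_width: 80.1
```

```bash
python3 - <<'E'
from h import *
C,st=look('w13.png',[('angle_a_mid',20),('foam_chip',9)])
np.savez('w13.npz',*C)
im=cv2.imread('pics/w13.png');cv2.imwrite('pics/w13c.png',cv2.resize(im[80:280,170:400],None,fx=3,fy=3,interpolation=cv2.INTER_CUBIC))
for d in search_frame('wrist','angle_a_mid')[:3]: print(d['p'],(np.array(d['rect'])*[560,420,560,420]).round())
E
```

```text
t 31.6 tcp [ 428.6 -243.4  229.3] jaw -69.7 tilt [ 0.008  0.004 -1.   ]
foam_chip 0.87 [247.  59.] [ 530.7 -168.     9. ]
0.54 [260. 138. 321. 230.]
```

View pics/w13c.png

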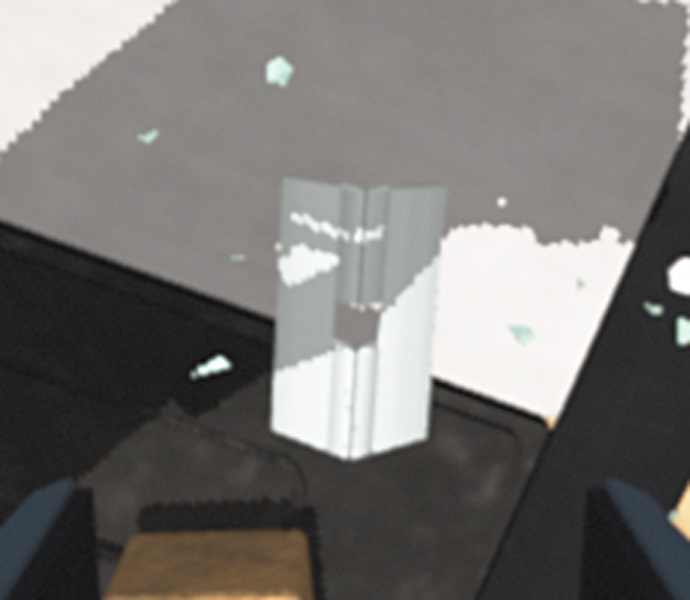

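```bash
python3 - <<'E'
from h import *
ridge('w13.npz',[170,80],3,(366,189),(352,460),(356,328),40,-69.7,[428.6,-243.4])
E
```

```text
mid [ 429.7 -249.7   40. ] hole [ 428.9 -249.1   36. ] len 91.3 yaw 17.7 turn -2.6 shift [ 0.7 -6. ]
```

Request:
{"name": "drive_tool", "arguments": {"plan": [[-0.2, 0.4, -2.6, 0.7, -6, -40, 70], [-0.2, 0.4, -2.6, 0.7, -6, -90, 70], [-0.2, 0.4, -2.6, 0.7, -6, -140, 70], [-0.2, 0.4, -2.6, 0.7, -6, -185, 70], [-0.2, 0.4, -2.6, 0.7, -6, -213, 70], [-0.2, 0.4, -2.6, 0.7, -6, -225, 70], [-0.2, 0.4, -2.6, 0.7, -6, -225, 70], [-0.2, 0.4, -2.6, 0.7, -6, -225, 40], [-0.2, 0.4, -2.6, 0.7, -6, -225, 40], [-0.2, 0.4, -2.6, 0.7, -6, -225, 40]]}}

```text
time_s: 33.05
ee_pos: [430.4, -249.4, 5.4]
ee_rot: [44.3, 89.8, -27.9]
force: [-0.1, 0.3, 4.1]
gripper_width: 55.9
```

Request:
{"name": "drive_tool", "arguments": {"plan": [[0, 0, 0, 0, 0, 0, 40], [0, 0, 0, 0, 0, 20, 40], [0, 0, 0, 0, 0, 60, 40], [0, 0, 0, 0, 0, 110, 40], [0, 0, 0, 0, 0, 160, 40], [0, 0, 0, 0, 0, 195, 40], [0, 0, 0, 0, 0, 195, 40]]}}

```text
time_s: 33.92
ee_pos: [431.6, -250.2, 202.8]
ee_rot: [41.4, 89.5, -30.8]
force: [-0.1, -1.3, -2.4]
gripper_width: 55.8
```

```bash
python3 - <<'E'
from h import *
st=state();M=rot(st['ee_rot']);print(M[:,0].round(3),M[:,2].round(3),np.degrees(np.arctan2(M[1,2],M[0,2])),st['ee_pos'],st['gripper_width'])
E
```

```text
[ 0.008 -0.005 -1.   ] [ 0.305 -0.952  0.007] -72.21432438759061 [ 431.56719906 -250.23554247  202.75315967] 55.815556498335546
```

Request:
{"name": "drive_tool", "arguments": {"plan": [[0, 0.4, -8, 30, 40, 0, 40], [0, 0.4, -16, 60, 80, 0, 40], [0, 0.4, -24, 90, 125, 0, 40], [0, 0.4, -32, 120, 170, 0, 40], [0, 0.4, -33.8, 150, 215, 0, 40], [0, 0.4, -33.8, 175, 250, 0, 40], [0, 0.4, -33.8, 192.5, 279, 0, 40], [0, 0.4, -33.8, 192.5, 279, -35, 40], [0, 0.4, -33.8, 192.5, 279, -50, 40], [0, 0.4, -33.8, 192.5, 279, -50, 40]]}}

```text
time_s: 35.17
ee_pos: [622.4, 28.4, 150.2]
ee_rot: [-35.8, 89.4, -141.8]
force: [-0.2, -0.2, -0.5]
gripper_width: 55.7
```

Request:
{"name": "drive_tool", "arguments": {"plan": [[0, 0, 0, 0, 0, 0, 40], [0, 0, 0, 0, 0, 0, 40]]}}

```text
time_s: 35.42
ee_pos: [622.8, 28.0, 151.2]
ee_rot: [-29.8, 89.5, -135.8]
force: [-0.4, -0.4, -2.4]
gripper_width: 55.9
```

```bash
cat >> h.py <<'E'
def shot(n):
    st=state();C=cam('wrist',st);save('wrist',n+'.png');np.savez(n+'.npz',*C)
    M=rot(st['ee_rot']);print(np.round(st['ee_pos'],1),'x',M[:,0].round(3),'jaw',np.degrees(np.arctan2(M[1,2],M[0,2])).round(1),st['force'].round(1),round(st['gripper_width'],1))
    return st
E
python3 - <<'E'
from h import *
st=shot('w14');print('held edge z',st['ee_pos'][2]+34)
edges('w14.npz','pics/w14.png',[621.9,29.2],[94,round(st['ee_pos'][2]+34)],1)
E
```

```text
[622.8  28.  151.2] x [-0.007 -0.006 -1.   ] jaw -106.1 [-0.4 -0.4 -2.4] 55.9
held edge z 185.15052618074944
-10 plate [293.1 129.1] mm/row -0.79 [(128, 46)]
-10 ridge94 [296.7 162.7] mm/row -0.64 [(148, 72), (159, 97)]
-10 ridge185 [306.3 200.8] mm/row -0.42 [(193, 38), (197, 20)]
10 plate [268.4 129.2] mm/row -0.79 [(128, 46)]
10 ridge94 [265.4 162.8] mm/row -0.64 [(148, 73), (159, 93)]
10 ridge185 [257.2 200.9] mm/row -0.42 [(192, 43), (197, 24)]
```

Request:
{"name": "drive_tool", "arguments": {"plan": [[0.3, -0.3, 0, 0, 0.8, -25, 40], [0.3, -0.3, 0, 0, 0.8, -45, 40], [0.3, -0.3, 0, 0, 0.8, -60, 40], [0.3, -0.3, 0, 0, 0.8, -72, 40], [0.3, -0.3, 0, 0, 0.8, -78, 40], [0.3, -0.3, 0, 0, 0.8, -78, 40]]}}

```text
time_s: 36.22
ee_pos: [622.9, 28.8, 73.1]
ee_rot: [-33.5, 89.9, -139.5]
force: [-0.0, 0.2, -1.1]
gripper_width: 55.9
```

```bash
python3 - <<'E'
from h import *
st=shot('w15')
edges('w15.npz','pics/w15.png',[621.9,29.2],[94,106],1)
E
```

```text
[622.9  28.8  73.1] x [-0.001 -0.001 -1.   ] jaw -106.1 [-0.   0.2 -1.1] 55.9
-10 plate [299.5 140.1] mm/row -0.6 [(139, 53), (142, 18)]
-10 ridge94 [306.2 192.5] mm/row -0.45 [(183, 98), (189, 26), (194, 36), (197, 23)]
-10 ridge106 [308.  199.6] mm/row -0.42 [(189, 28), (193, 38), (197, 24)]
10 plate [266.8 140.1] mm/row -0.6 [(139, 52), (142, 17)]
10 ridge94 [260.7 192.5] mm/row -0.45 [(183, 94), (189, 31), (193, 45), (197, 27)]
10 ridge106 [259.1 199.6] mm/row -0.42 [(189, 31), (193, 43), (197, 27)]
```

Request:
{"name": "drive_tool", "arguments": {"plan": [[0, 0, 0, 0, 0.2, -2, 40], [0, 0, 0, 0, 0.2, -2, 40], [0, 0, 0, 0, 0.2, -2, 70], [0, 0, 0, 0, 0.2, -2, 76], [0, 0, 0, 0, 0.2, -2, 76], [0, 0, 0, 0, 0, 50, 80], [0, 0, 0, 0, 0, 110, 80], [0, 0, 0, 0, 0, 160, 80], [0, 0, 0, 0, 0, 160, 80], [0, 0, 0, 0, 0, 160, 80]]}}

```text
time_s: 37.52
ee_pos: [622.6, 28.9, 232.9]
ee_rot: [-41.6, 89.9, -147.7]
force: [0.2, -0.4, -0.0]
gripper_width: 79.6
```

```bash
python3 - <<'E'
from h import *
st=shot('w16')
edges('w16.npz','pics/w16.png',[621.9,29.2],[82,94,106],1)
for c in('top','side'):
    save(c,c+'2.png')
    for l,z in(('angle_a_mid',20),('saddle_ridge',106),('pin_head',146),('red_mid',24)):
        for d in place_of(c,l)[:4]:
            uv=np.array(d['location'])*[560,420];print(c,l,round(d['p'],2),uv.round(),at(c,uv,z).round())
    for d in search_frame(c,'angle_a_mid'): print(d)
w=cv2.resize(cv2.imread('pics/w16.png')[100:300,180:390],None,fx=2,fy=2,interpolation=cv2.INTER_CUBIC)
s=cv2.imread('pics/side2.png')[140:400,150:400]
s=cv2.resize(s,None,fx=1.5,fy=1.5)[:400]
w=w[:s.shape[0]];s=s[:w.shape[0]]
t=cv2.resize(cv2.imread('pics/top2.png')[140:290,150:410],None,fx=1.3,fy=1.3)
t=cv2.copyMakeBorder(t,0,0,0,w.shape[1]+s.shape[1]-t.shape[1],0)
cv2.imwrite('pics/c16.png',np.vstack([np.hstack([w,s]),t]))
E
```

```text
[622.6  28.9 232.9] x [-0.002 -0.001 -1.   ] jaw -106.1 [ 0.2 -0.4 -0. ] 79.6
-10 plate [292.6 122.6] mm/row -0.99 [(117, 18), (122, 37)]
-10 ridge82 [294.3 144.6] mm/row -0.87 [(138, 67), (145, 108)]
-10 ridge94 [294.7 146.3] mm/row -0.84 [(138, 67), (145, 108)]
-10 ridge106 [295.2 148.2] mm/row -0.81 [(138, 67), (145, 97)]
10 plate [273.  122.6] mm/row -0.99 [(122, 43)]
10 ridge82 [271.5 144.6] mm/row -0.87 [(138, 67), (145, 95)]
10 ridge94 [271.1 146.4] mm/row -0.84 [(138, 67), (145, 95)]
10 ridge106 [270.7 148.2] mm/row -0.81 [(138, 66), (145, 92)]
top angle_a_mid 0.45 [323. 153.] [ 686. -126.   20.]
top pin_head 0.44 [321. 152.] [ 649. -109.  146.]
top red_mid 0.21 [343. 214.] [ 522. -176.   24.]
side angle_a_mid 0.7 [320. 206.] [630. 103.  20.]
side saddle_ridge 0.6 [233. 230.] [448. -68. 106.]
side pin_head 0.84 [341. 223.] [ 643. -100.  146.]
side pin_head 0.33 [335. 279.] [ 617. -228.  146.]
side pin_head 0.17 [275. 311.] [ 525. -285.  146.]
side red_mid 0.81 [236. 230.] [442.  23.  24.]
side red_mid 0.71 [334. 281.] [ 636. -125.   24.]
{'rect': [0.5284, 0.5152, 0.6059, 0.5552], 'p': 0.5}
```

View pics/c16.png

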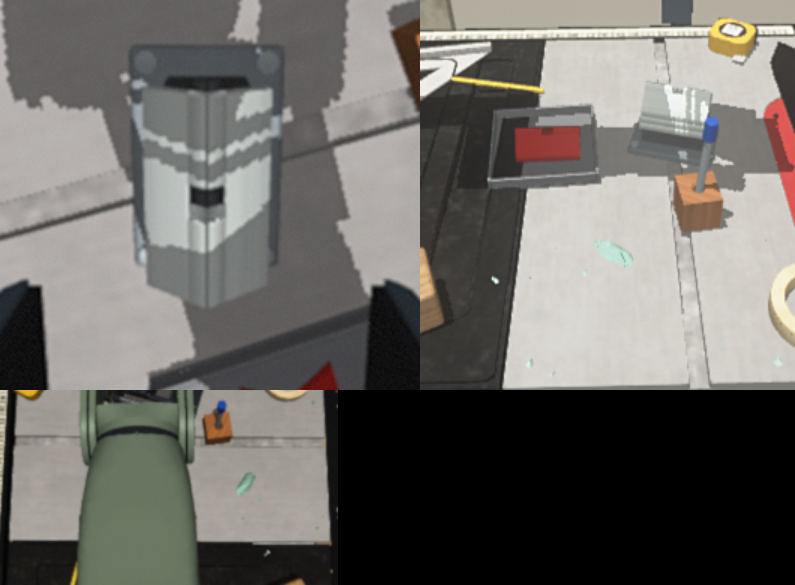

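The stack of three is aligned with its hole open, the red angle is in the tray and the pin stands in the block leaning slightly. I have used all the picture views, so I measure the pin numerically from here.

Request:
{"name": "drive_tool", "arguments": {"plan": [[0, 0, 10, 0, -10, 15, 80], [0, 0, 20, 2, -25, 15, 80], [0, 0, 30, 5, -40, 15, 80], [0, 0, 40, 8, -55, 15, 80], [0, 0, 50, 10, -70, 15, 80], [0, 0, 60, 12, -85, 15, 80], [0, 0, 70, 14, -100, 15, 80], [0, 0, 80, 16, -115, 15, 80], [0, 0, 90, 18, -130, 15, 80], [0, 0, 100, 20, -138, 15, 80]]}}

```text
time_s: 39.42
ee_pos: [643.2, -109.9, 248.5]
ee_rot: [-13.9, 89.9, -19.7]
force: [0.1, -0.0, -0.7]
gripper_width: 80.1
```

Request:
{"name": "drive_tool", "arguments": {"plan": [[0, 0, 6, 0, 0, 0, 80], [0, 0, 6, 0, 0, 0, 80], [0, 0, 6, 0, 0, 0, 80]]}}

```text
time_s: 39.8
ee_pos: [643.2, -109.8, 248.5]
ee_rot: [-13.7, 89.9, -13.5]
force: [0.1, 0.6, -0.2]
gripper_width: 79.9
```

```bash
cat >> h.py <<'E'
def blue(im):
    h=cv2.cvtColor(im,cv2.COLOR_RGB2HSV)
    m=((abs(h[:,:,0].astype(int)-112)<12)&(h[:,:,1]>120)&(h[:,:,2]>40)).astype(np.uint8)
    n,l,s,c=cv2.connectedComponentsWithStats(m)
    i=1+np.argmax(s[1:,4]);return s[i],c[i]
def blue2(n,z):
    st=shot(n);C=cam('wrist',st);im=cv2.imread('pics/'+n+'.png')[:,:,::-1];s,c=blue(im)
    print('wrist blob',s,c.round(1),'at z',z,at('wrist',c,z,C).round(1))
    s,c2=blue(grab_frame('side'));print('side blob',s,c2.round(1))
    # triangulate with the side camera
    A=[];b=[]
    for K,o,M,uv in((*C,c),(*cam('side'),c2)):
        d=M@np.linalg.solve(K,[*uv,1]);d/=np.linalg.norm(d);P=np.eye(3)-np.outer(d,d);A.append(P);b.append(P@o)
    print('tri',np.linalg.lstsq(np.vstack(A),np.hstack(b),rcond=None)[0].round(1))
    return st,C
E
python3 - <<'E'
from h import *
st,C=blue2('w17',150)
for l,z in(('block',0),('block_floor',10),('pin_head',146)):
    for d in place_of('wrist',l)[:2]:
        uv=np.array(d['location'])*[560,420];print(l,d['p'],at('wrist',uv,z,C).round(1))
E
```

```text
[ 643.2 -109.8  248.5] x [ 0.001 -0.    -1.   ] jaw 0.1 [ 0.1  0.6 -0.2] 79.9
wrist blob [276 196  22  27 439] [286.4 208.9] at z 150 [ 646.4 -105.7  150. ]
side blob [340 220   8  15  53] [344.  228.2]
tri [ 647.1 -108.1  142.3]
block 0.67 [ 644. -108.    0.]
block 0.62 [ 642.8 -113.1    0. ]
block_floor 0.67 [ 640.  -109.8   10. ]
pin_head 0.76 [ 644.2 -107.8  146. ]
```

Request:
{"name": "drive_tool", "arguments": {"plan": [[0, 0, 0, 2, 2, -40, 60], [0, 0, 0, 2, 2, -80, 60], [0, 0, 0, 2, 2, -110, 60], [0, 0, 0, 2, 2, -120, 60], [0, 0, 0, 2, 2, -120, 60], [0, 0, 0, 2, 2, -120, 40], [0, 0, 0, 2, 2, -120, 20], [0, 0, 0, 2, 2, -120, 5], [0, 0, 0, 2, 2, -120, 5], [0, 0, 0, 2, 2, -120, 5]]}}

```text
time_s: 41.3
ee_pos: [644.5, -107.8, 128.6]
ee_rot: [-150.1, 90.0, -149.8]
force: [-2.1, -0.9, 3.4]
gripper_width: 15.4
```

Request:
{"name": "drive_tool", "arguments": {"plan": [[0, 0, 0, 0, 0, 0, 5], [0, 0, 0, 0, 0, 15, 5], [0, 0, 0, 0, 0, 30, 5], [0, 0, 0, 0, 0, 60, 5], [0, 0, 0, 0, 0, 100, 5], [0, 0, 0, 0, 0, 125, 5], [0, 0, 0, 0, 0, 125, 5], [0, 0, 0, 0, 0, 125, 5]]}}

```text
time_s: 42.3
ee_pos: [644.2, -107.7, 252.9]
ee_rot: [-178.4, 89.9, -178.2]
force: [0.2, -0.6, -1.5]
gripper_width: 15.5
```

```bash
python3 - <<'E'
from h import *
st,C=blue2('w18',265)
p=st['ee_pos']
zt=p[2]-118
for c in('wrist','side'):
    Cc=C if c=='wrist' else cam('side')
    print(c,'pred tip',pix(c,[p[0],p[1],zt],Cc).round(1),'pred head',pix(c,[p[0],p[1],p[2]+19],Cc).round(1))
    for l in('pin_tip','pin_head'):
        for d in place_of(c,l)[:2]:
            uv=np.array(d['location'])*[560,420];print(c,l,d['p'],uv.round(1),at(c,uv,zt,Cc).round(1))
E
```

```text
[ 644.2 -107.7  252.9] x [-0.001 -0.    -1.   ] jaw 0.2 [ 0.2 -0.6 -1.5] 15.5
wrist blob [ 264  261   39   54 1715] [282.9 288.8] at z 265 [ 644.8 -110.4  265. ]
side blob [346 159   8  18 109] [349.4 167.3]
tri [ 645.2 -107.7  270.2]
wrist pred tip [282.5 206.9] pred head [281.7 290.8]
wrist pin_tip 0.64 [280.3 208.4] [ 642.4 -108.9  134.9]
wrist pin_tip 0.32 [260.4  46.6] [628.1  10.8 134.9]
wrist pin_head 0.7 [279.4 285. ] [ 641.8 -177.4  134.9]
wrist pin_head 0.19 [82.  52.4] [500.6   6.5 134.9]
side pred tip [341.7 231.2] pred head [348.6 166.5]
side pin_tip 0.81 [339.5 236.1] [ 638.7 -120.2  134.9]
side pin_head 0.71 [349.1 166.5] [685.4  94.7 134.9]
side pin_head 0.47 [319.2 234. ] [ 603.9 -113.9  134.9]
```

```bash
python3 - <<'E'
from h import *
g=cv2.GaussianBlur(cv2.cvtColor(cv2.imread('pics/w18.png'),cv2.COLOR_BGR2GRAY),(3,3),0).astype(float)
for r in range(200,262,6):
    gr=np.gradient(g[r-1:r+2].mean(0))[255:312];i=np.argsort(-abs(gr))[:4]
    print(r,sorted((int(k)+255,int(gr[k])) for k in i), g[r,270:296:3].astype(int))
print(g[190:216,282].astype(int))
p=state()['ee_pos'];C=cam('wrist')
for z in(135,150,180,210,235): print(z,pix('wrist',[p[0],p[1],z],C).round(1))
E
```

```text
200 [(256, -3), (303, 7), (304, 8), (305, 5)] [100 102  99  97  94  93  93  94  94]
206 [(256, -16), (257, -18), (258, -7), (304, 5)] [97 94 92 93 93 98 99 99 98]
212 [(274, -39), (275, -40), (286, 38), (287, 44)] [204 215  98  92  92  92 211 203 185]
218 [(274, -44), (275, -38), (287, 43), (288, 39)] [205 210  93  93  93  90 186 222 222]
224 [(274, -45), (275, -36), (287, 36), (288, 44)] [203 207  92  94  94  90 164 223 221]
230 [(274, -48), (275, -35), (288, 44), (289, 41)] [219 209  90  95  95  93 135 223 220]
236 [(255, 34), (273, -37), (274, -43), (289, 43)] [213 191  89  95  95  94 110 217 222]
242 [(273, -39), (274, -40), (289, 42), (290, 41)] [218 182  90  96  95  94  97 214 220]
248 [(266, 64), (267, 56), (299, -64), (300, -56)] [219 177  90  97  96  95  92 196 222]
254 [(266, 66), (267, 56), (299, -63), (300, -55)] [218 169  89  97  96  95  90 182 222]
260 [(266, 62), (267, 55), (299, -63), (300, -55)] [216 162  87  77  71  77  81 149 221]
[ 91  94  94  92  92  94  95  94  94  93  94  96  97  99 100  97  93  91
  91  92  92  92  92  92  93  94]
135 [282.6 207. ]
150 [282.5 212.5]
180 [282.4 225.2]
210 [282.2 241.1]
235 [282.  257.8]
```

Request:
{"name": "drive_tool", "arguments": {"plan": [[0, 0, 0, 0, 0, 10, 5], [0, 0, -5, -5, 35, 10, 5], [0, 0, -10, -10, 70, 10, 5], [0, 0, -16, -15, 105, 10, 5], [0, 0, -16, -20.6, 137, 10, 5], [0, 0, -16, -20.6, 137, -5, 5], [0, 0, -16, -20.6, 137, -15, 5], [0, 0, -16, -20.6, 137, -15, 5], [0, 0, -16, -20.6, 137, -15, 5]]}}

```text
time_s: 43.72
ee_pos: [623.9, 28.4, 237.8]
ee_rot: [-179.1, 89.9, 165.0]
force: [0.3, 0.4, -0.9]
gripper_width: 15.7
```

```bash
cat > pinlook.py <<'E'
import sys;from h import *
n=sys.argv[1];st=shot(n);C=cam('wrist',st);p=st['ee_pos']
im=cv2.imread('pics/'+n+'.png');g=cv2.GaussianBlur(cv2.cvtColor(im,cv2.COLOR_BGR2GRAY),(3,3),0).astype(int)
zt=p[2]-118
print('pred tip',pix('wrist',[p[0],p[1],zt],C).round(1),'hole corners z106/98',[pix('wrist',[622.1+a*.961+b*.276,29.2-a*.276+b*.961,106-abs(b)],C).round() for a,b in((-8,-8),(8,-8),(8,8),(-8,8))])
for l in('pin_tip','saddle_ridge','saddle_floor','angle_a_mid'):
    for d in place_of('wrist',l)[:1]: print(l,d['p'],(np.array(d['location'])*[560,420]).round(1))
for r in range(168,250,4): print(r,' '.join('%3d'%v for v in g[r,256:312:2]))
E
python3 pinlook.py w19
```

```text
[623.9  28.4 237.8] x [-0.002  0.    -1.   ] jaw -15.9 [ 0.3  0.4 -0.9] 15.7
pred tip [282.7 207. ] hole corners z106/98 [array([271., 209.]), array([290., 209.]), array([290., 191.]), array([271., 191.])]
pin_tip 0.91 [283.9 208.7]
saddle_ridge 0.62 [280.1 191.1]
saddle_floor 0.6 [281.1 181.4]
angle_a_mid 0.81 [280.6 190.9]
168 160 160 160 159 160 159 159 160 159 159 159 159 159 159 159 159 159 159 159 159 160 159 160 160 160 160 159 160
172 163 163 163 163 163 163 163 163 163 164 163 163 163 163 163 163 164 164 163 163 163 163 163 163 163 164 163 163
176 165 164 164 164 165 164 164 164 164 164 164 164 165 164 164 164 164 165 164 165 164 165 164 164 165 165 164 165
180 163 164 164 163 164 163 164 164 163 164 164 164 164 164 164 164 164 164 164 164 164 165 165 165 165 165 165 165
184 163 163 163 163 163 163 163 163 164 164 164 164 164 164 164 164 164 165 165 165 164 165 164 165 165 165 165 165
188 163 164 164 164 164 164 164 164 165 164 164 165 165 165 165 165 164 165 164 164 164 164 164 164 164 164 164 165
192 156 156 156 156 156 156 156 156 130  80  72  72  73  72  72  74 130 155 1
[... 962 characters left out ...]
 146
228 124 124 125 127 127 125 125 126 126 109  87  89  91  91  91  88  92 119 121 120 119 130 143 144 125 126 130 145
232 125 124 124 125 125 126 126 126 127 108  86  89  91  91  91  88  97 180 213 211 208 205 205 202 211 223 222 222
236 125 125 125 125 125 126 126 125 125 106  86  90  92  92  91  89  94 172 210 211 207 205 206 207 210 221 222 221
240  87  74  96 128 146 156 184 195 215 155  87  90  92  91  91  90  90 158 199 199 199 203 203 206 201 137 109 154
244  54  53  44  35  35 102 211 220 220 154  87  90  93  91  91  90  87 123 188 192 193 176  70  34  38  46  54  53
248  54  52  34  24  22  97 214 222 217 142  86  90  93  92  91  91  88  95 165 201 198 177  65  23  25  37  53  55
```

Request:
{"name": "drive_tool", "arguments": {"plan": [[0, 0, 0, -0.6, 1, -6, 5], [0, 0, 0, -0.6, 1, -12, 5], [0, 0, 0, -0.6, 1, -18, 5], [0, 0, 0, -0.6, 1, -24, 5], [0, 0, 0, -0.6, 1, -30, 5], [0, 0, 0, -0.6, 1, -30, 5]]}}

```text
time_s: 44.72
ee_pos: [622.9, 30.0, 207.3]
ee_rot: [-175.4, 89.8, 168.8]
force: [-0.0, 0.9, -2.6]
gripper_width: 15.3
```

No contact: the tip is inside the stack at about 89 mm. I continue slowly.

Request:
{"name": "drive_tool", "arguments": {"plan": [[0, 0, 0, 0, 0, -6, 5], [0, 0, 0, 0, 0, -12, 5], [0, 0, 0, 0, 0, -18, 5], [0, 0, 0, 0, 0, -24, 5], [0, 0, 0, 0, 0, -30, 5], [0, 0, 0, 0, 0, -30, 5]]}}

```text
time_s: 45.48
ee_pos: [622.6, 30.0, 176.6]
ee_rot: [-172.0, 89.8, 172.2]
force: [-0.2, 0.2, -1.5]
gripper_width: 15.4
```

Request:
{"name": "drive_tool", "arguments": {"plan": [[0, 0, 0, 0, 0, -8, 5], [0, 0, 0, 0, 0, -16, 5], [0, 0, 0, 0, 0, -24, 5], [0, 0, 0, 0, 0, -32, 5], [0, 0, 0, 0, 0, -39, 5], [0, 0, 0, 0, 0, -45, 5], [0, 0, 0, 0, 0, -45, 5]]}}

```text
time_s: 46.35
ee_pos: [622.6, 30.0, 131.5]
ee_rot: [-171.2, 89.8, 173.0]
force: [-0.3, -0.1, -0.8]
gripper_width: 15.3
```

Request:
{"name": "drive_tool", "arguments": {"plan": [[0, 0, 0, 0, 0, 0, 25], [0, 0, 0, 0, 0, 0, 45], [0, 0, 0, 0, 0, 0, 50], [0, 0, 0, 0, 0, 30, 60], [0, 0, 0, 0, 0, 70, 60], [0, 0, 0, 0, 0, 110, 60], [0, 0, 0, 0, 0, 150, 60], [0, 0, 0, 0, 0, 150, 60], [0, 0, 0, 0, 0, 150, 60], [0, 0, 0, 0, 0, 150, 60]]}}

```text
time_s: 47.6
ee_pos: [621.8, 30.0, 279.7]
ee_rot: [-167.4, 89.6, 176.8]
force: [-0.2, 0.0, 0.2]
gripper_width: 59.6
```

```bash
python3 - <<'E'
from h import *
st,C=blue2('w20',155)
u=np.array([.961,-.276]);n=np.array([.276,.961]);S=np.array([622.1,29.2])
for z in(134,148,162):print(z,'pred wrist',pix('wrist',[*S,z],C).round(1),'side',pix('side',[*S,z]).round(1))
for c in('wrist','side'):
  for l,z in(('angle_a_mid',86),('red_mid',24),('foam_chip',9),('tray',0)):
    for d in place_of(c,l)[:2]:
        uv=np.array(d['location'])*[560,420];print(c,l,round(d['p'],2),uv.round(),at(c,uv,z,C if c=='wrist' else None).round())
E
```

```text
[621.8  30.  279.7] x [-0.007  0.    -1.   ] jaw -15.8 [-0.2  0.   0.2] 59.6
wrist blob [281 186  19  23 347] [289.3 197.4] at z 155 [628.   34.5 155. ]
side blob [323 184   4   2   5] [324.8 184.8]
tri [627.1  29.5 135.8]
134 pred wrist [284.2 198.7] side [322.2 185.6]
148 pred wrist [284.1 203. ] side [322.5 180. ]
162 pred wrist [284.1 207.7] side [322.9 174.2]
wrist red_mid 0.62 [142. 223.] [440.  19.  24.]
wrist foam_chip 0.41 [328. 272.] [ 640. -112.    9.]
wrist tray 0.6 [144. 216.] [435.  21.   0.]
wrist tray 0.47 [327. 272.] [ 639. -117.   -0.]
side angle_a_mid 0.68 [322. 208.] [624.  17.  86.]
side angle_a_mid 0.61 [277. 312.] [ 528. -242.   86.]
side red_mid 0.59 [232. 230.] [434.  22.  24.]
side foam_chip 0.74 [275. 310.] [ 524. -178.    9.]
side tray 0.79 [234. 238.] [434.  24.   0.]
side tray 0.23 [319. 230.] [623.  45.   0.]
```

Request:
{"name": "drive_tool", "arguments": {"plan": [[0, 0, 0, 0, 0, 40, 60], [0, 0, 0, -40, 0, 60, 60], [0, 0, 0, -80, 30, 60, 60], [0, 0, 0, -120, 60, 60, 60], [0, 0, 0, -160, 100, 60, 60], [0, 0, 0, -180, 140, 60, 60], [0, 0, 0, -180, 160, 60, 60], [0, 0, 0, -180, 160, 60, 60]]}}

```text
time_s: 49.1
ee_pos: [442.2, 190.9, 341.6]
ee_rot: [-172.3, 89.8, 172.0]
force: [0.9, -0.4, -0.6]
gripper_width: 60.1
```

```bash
python3 - <<'E'
from h import *
st=state();print(st['ee_pos'].round(),st['force'].round(1),st['time_s'])
A=[];b=[]
for c in('side','top'):
    im=grab_frame(c);s,ce=blue(im);print(c,s,ce.round(1))
    K,o,M=cam(c);d=M@np.linalg.solve(K,[*ce,1]);d/=np.linalg.norm(d);P=np.eye(3)-np.outer(d,d);A.append(P);b.append(P@o)
    for z in(134,148,162):print(z,'pred',pix(c,[626,32,z]).round(1),pix(c,[633,-17,z]).round(1) if 0 else '')
    print([ (round(d['p'],2),(np.array(d['location'])*[560,420]).round()) for l in('angle_a_mid','pin_head','red_mid','foam_chip') for d in place_of(c,l)[:2]])
print('tri',np.linalg.lstsq(np.vstack(A),np.hstack(b),rcond=None)[0].round(1))
E
```

```text
[442. 191. 342.] [ 0.9 -0.4 -0.6] 49.1
side [322 172   7  14  50] [324.4 177.3]
134 pred [324.  184.8] 
148 pred [324.3 179.1] 
162 pred [324.7 173.3] 
[(0.55, array([321., 208.])), (0.44, array([331., 282.])), (0.48, array([325., 176.])), (0.95, array([236., 231.])), (0.68, array([277., 309.])), (0.35, array([335., 282.]))]
top [258 156   7   9  43] [260.9 159.5]
134 pred [262.  162.2] 
148 pred [261.9 160.5] 
162 pred [261.7 158.8] 
[(0.38, array([265., 179.])), (0.21, array([315., 172.])), (0.65, array([266., 244.])), (0.17, array([260., 170.])), (0.53, array([341., 210.]))]
tri [626.8  34.1 151.1]
```

```bash
python3 -c "
from workcell import env; print(env.job_done())"
```

```text
the job is handed in; nothing more can be done
None
```

The job is done and handed in at about 49 s of the 210 s allowed; the hand-in reports no verdict.

- **What I did:** I parked the pin in the wooden block and put the red angle in the scrap tray. I then nested the three bare angles on the saddle (I found no fourth) and passed the pin down through the stack to the bore floor. The gripper was then opened and moved well clear.
- **Pin, last check:** the head was measured at z of about 148–151 mm, where 148 mm is right for a tip on the floor. It leans about 0.05 rad; the limit is 0.1.
- **Angles:** the edge measurements put the second and third angles within about 1 mm along the saddle. The first read 2.2 mm off from one side and about 0.5 mm from the other, still inside the 6 mm limit. I judged the nesting height and tilt only by eye in the last picture, not by measurement.
- **Red angle and foam chip:** the red angle read about (434–440, 20) mm, inside the tray. The foam chip had not visibly moved from its start.
- **Disagreements:** the trained networks gave some low-value wrong hits, such as an angle on the block, which I ignored. I had used all 16 picture views by the time the stack was built, so the pin's insertion was checked by numbers only.

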